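Refill the glue tank of the roller gluer

ROBOT

A 7-joint arm with a two-finger parallel gripper is mounted at the origin on the work surface. World frame = base frame: x ahead of the robot, y to its left, z up, the work surface at z = 0. Lengths are in m, angles in rad, forces in N, time in s.
With the tool pointing down it reaches from about 0.425 to 0.925 m from the base axis. Payload 6.8 kg.
Tool frame: the origin (TCP) lies on the centre line of the jaws, within the pads' length; the fingertips stand 8 mm ahead of it and the grasp point (between the pads) lies 11 mm behind it (bot.tips_ahead is the distance from the TCP to the fingertips, in m); z points along the fingers, y is the line along which they close (so a half turn about z gives the same grasp; the last joint's range is limited). The gripper opens to 85 mm and grips with 20 to 120 N. Pads are 22 mm wide; open, the fingers measure 114 mm over their backs; the gripper's body (76 mm by 85 mm) begins 54 mm behind the grasp point. The pads swing forward as they close: fully open they stand 13 mm farther back than shut.
Start: joints at [1.1, 0.477, 0.022, 1.555, -0.011, 1.109, -0.083], TCP at [0.24, -0.631, 0.239] pointing down, gripper open.
Joint ranges: [-2.96, 2.96], [-0.34, 2.1], [-1.41, 1.46], [0.24, 2.44], [-1.37, 4.51], [0.17, 1.92], [-2.96, 2.96]. Speed limits (rad/s): [2.39, 2.39, 3.14, 3.14, 3.14, 3.14, 3.14].

INTERFACE

Orientations are given as a unit quaternion [w, x, y, z].
In Python, from station import bot gives the robot as it stands.
- The arm moves only by the tool send_rows, never from a script. Its argument "deltas" is text: rows parted by semicolons, each of 4 numbers parted by spaces: the shift along the tool's x, y, z in m, then the turn about the tool's z in degrees. In form: x y z spin; .... A call has 1 to 5 rows; each row is the pose to reach, as a shift and turn from the pose commanded when the call began, along the tool's axes at that moment; what a row does not reach only later rows make up. A row lasts 1/10 s, in which the tool goes at most 50 mm and 8.59 degrees, less where a joint would pass 70% of its speed; a pose out of reach is approached as far as the arm can. A call with a gripper value outside its range is refused whole. "claw" is the opening, from 0 (shut) to 1 (fully open), set as the call begins (left out, the last holds). The fingers move at their own pace and stop on an object; "force" is the grip in N (left out, the last holds). Time passes only in rows, so rows that repeat a pose let the fingers close. It gives the time, the measured TCP pose, the force, the opening and the grip force at its end, in the units of the state.
- bot.get_obs(): the state, without advancing time (a new reading comes with each control period).
- bot.read_camera(name): name is "scene" or "top"; returns a dict with "img" (384x512x3 uint8, red, green, blue), "depth" (384x512 float32, m along the optical axis (not along the pixel's ray), 0 where there is no reading), "fx", "fy", "cx", "cy" (pixels), "camera_from_world" (4x4, takes a point from world to camera coordinates). Camera axes: x right, y up, looking along -z (the intrinsics and any distortion apply to the point x, -y, -z); pixel columns grow to the right and rows downward; lengths in m; the calibration is good to about 2 mm. A picture is of the moment at which its call begins.
- bot.hand_in(): hands the job in; it is judged then, once.
Trained networks look in a picture, given as the dict that the camera call returned (one of the last four; its "shot" number tells which), for a name from the list of things; names that differ only in an ending like _2 or _b are one class to them, and where a whole thing is asked for, a point or a joint stands for the part that bears it (a point fixed in the world has none). Each returns a list of dicts, best first, with "confidence" (0 to 1); they miss things now and then, are a little off and sometimes report something else, mostly with a low value. They report only what shows in the picture. A call takes as long as a camera call. They do not tell look-alikes from the thing itself.
- bot.masks_of(picture, query): "mask" (384x512 bool, what is visible of it).
- bot.landmark_of(picture, query): "xyz" ([x, y, z] in m, in world coordinates, good to about 4 mm: a listed point, or the origin of a listed thing).
The state is a dict: "t": time; "q": joint angles; "joint_vel": joint speeds; "joint_torque": joint torques, N m; "eef_pos": TCP position; "tool_rot": TCP orientation; "contact_force": force on the tool from outside, world axes, zero at the start; "torque": the same for the moment, N m; "gripper_width": opening from 0.0 (shut) to 1.0 (fully open); "grasp_force": force on a finger pad.
Only numpy, scipy, OpenCV 4.12 (cv2) and the standard library are available. Lean on these libraries where they do the work, as an engineer would, in place of code of your own. Each camera call takes 0.05 s, during which the arm holds its last target. There are 200 camera calls.

TASK

Take the hand scoop, scoop all six glue tablets out of the grey bin and tip them into the open tank of the gluer, without spilling any or touching them with the gripper. Then lay the scoop back on its rubber mat, right way up and lying the way it was (do not drop it), and shut the tank's lid fully. Leave everything else on the bench where it stands.

Things in the scene. Friction and masses are not known exactly. Their poses are not given: they have to be found in the camera images.
- scoop: Hand scoop, sheet aluminium with a dark wooden handle, 0.16 kg. Origin: centre of the bowl's flat underside; x points ahead out of its open mouth, z up. Bowl from x -53 (upright back wall) to +55 (thin bevelled lip), 88 wide (y, outside), lip 68 wide at its front; floor 2.5 thick; sides 44 high at the back, sloping to 6 at x = 41. Handle: see scoop_grip
- scoop_grip (a point): middle of the scoop's handle, at (-105, 0, 60) in the scoop's frame, same axes. The handle leaves the bowl's back wall at (-53, 0, 30) and rises backwards at 30 degrees to about (-153, 0, 88); it is a straight bar 20 wide in y (grip these flat sides) and 16 thick
- mat: black rubber mat 270 (x) x 130 (y) x 4, fixed flat on the bench, the scoop's place. Origin: centre of its underside; the scoop starts on it with its bowl towards the mat's +x
- bin: grey stock bin, fixed, 224 (x) x 108 (y) outside, walls and floor 4 thick. Origin: centre of its underside, z up. Back wall (+x end) and sides 80 high; the front (-x end) is cut away to a 36 high lip, the sides rising from there to full height at x = -30; the two back corners are filled 12 x 12 aslant. The tablets lie on its floor between x = -30 and the back wall
- tank (a point): centre of the inner floor of the gluer's open glue tank, 82 above the bench; x points from the control panel's side to the lid hinge, z up. Tank 130 x 130 inside, its rim 83 above this point, walls 5 thick, with an 8 mm jacket round them up to 58 above this point
- gluer: roller gluer, fixed: a box 210 (x) x 220 (y) x 78 high, control panel at its -x end. Origin: centre of its underside. The tank stands on it, centred at (-12, 26); beside it on the -y side, centred at y = -83, a glue roller between two plates, 46 wide (y), up to 136 above the bench
- lid (a joint): angle of the tank's lid: 0 shut, growing as it opens, 1.57 upright, up to 2.0 leaning away from the tank. Stiff hinge: it stays where it is left; about 3 N at its free edge moves it. Lid 146 x 146, 5 thick, with a knob of 24 diameter standing 25 proud of its outer face, 118 from the hinge on the middle line
- lid_hinge (a point): middle of the lid's hinge line, at (72, 0, 85) from tank in its axes; the hinge runs along the tank's y
- lid_edge (a point): middle of the lid's free edge, outer face, 146 from the hinge, wherever the lid stands
- tablet0: cream-coloured glue tablet, a domed lozenge 25 diameter, 15 thick at the middle, 11 g, loose in the bin; tablets slide out of the scoop once its lip points some 25 to 30 degrees down. Origin at its centre, z along its axis
- tablet1: glue tablet, like tablet0
- tablet2: glue tablet, like tablet0
- tablet3: glue tablet, like tablet0
- tablet4: glue tablet, like tablet0
- tablet5: glue tablet, like tablet0
- shoe: bystander, loose: finished brown shoe, 270 x 82 x 93, long axis x. Origin: centre of its underside
- dye_bottle: bystander, loose: white bottle, 54 diameter, 170 tall. Origin: centre of its underside
- cream_jar: bystander, loose: glass jar with a black cap, 54 diameter, 60 tall. Origin: centre of its underside
- polish_tin: bystander, loose: flat dark tin, 72 diameter, 26 tall. Origin: centre of its underside
- brush: bystander, loose: brush lying along its own x, 200 long. Origin: centre of its underside
- spray_can: bystander, loose: grey can, 52 diameter, 180 tall. Origin: centre of its underside
- heel_block: bystander, loose: shoe heel with rubber tip, 62 x 58 x 37. Origin: centre of its underside
Mind the look-alikes: they are no part of the job. Leave any green look-alike of the scoop alone.

How it is judged:
By the outcome, as a careful person would: the job done as asked, in the order asked, and still so for the second after the job is handed in, with the robot touching nothing.
It also fails if it takes over 72 s, if anything falls off the work surface, if the arm or the gripper's body presses on something with over 40 N, if the wrist force passes 120 N, or if a joint passes its speed limit or range.

## Working session

There is one attempt and no reset: what is moved stays moved. The work goes in short steps, Python scripts to look and compute and a tool call to move; the robot and the scene stay as the last step left them, time stands still between calls to the robot, and variables do not carry over. Pictures are saved under pics/ and viewed, at most 10 in all, crops included, and the job is handed in when it is done.

Besides the shell and the picture viewer there is one more tool, called after "Request:" as name(argument=value, ...) on one line, values as JSON. send_rows: Moves the arm, as the interface text tells. Its arguments: {"type":"object","properties":{"deltas":{"type":"string"},"claw":{"type":"number"},"force":{"type":"number"}},"required":["deltas"]}

```bash
mkdir -p pics; cat > h.py <<'E'
from station import bot
import numpy as np, cv2
from scipy.spatial.transform import Rotation as R
def snap(n):
    p=bot.read_camera(n); cv2.imwrite(f"pics/{n}_{p['shot']}.png",cv2.resize(p['img'][:,:,::-1],None,fx=1.5,fy=1.5)); return p
def lm(p,qs):
    for q in qs:
        for d in bot.landmark_of(p,q)[:3]: print(q,np.round(d['xyz'],3),round(d['confidence'],2))
def cloud(p):
    v,u=np.mgrid[0:384,0:512]; d=p['depth']
    c=np.stack([(u-p['cx'])/p['fx']*d,-(v-p['cy'])/p['fy']*d,-d,np.ones_like(d)],-1)
    return (c@np.linalg.inv(p['camera_from_world']).T)[...,:3]
E
python3 - <<'E'
from h import *
for n in ['scene','top']:
    p=snap(n); print(n,p['shot'],p['fx'],np.round(np.linalg.inv(p['camera_from_world']),3).tolist())
    lm(p,['scoop','scoop_grip','mat','bin','tank','gluer','lid_hinge','lid_edge']+(['tablet0'] if n=='top' else []))
o=bot.get_obs(); print(o['eef_pos'],o['tool_rot'],R.from_quat(np.roll(o['tool_rot'],-1)).as_matrix().round(3))
E
ls pics
```

```text
scene 1 397.52015524676403 [[-0.485, -0.657, 0.577, 1.344], [0.875, -0.366, 0.318, 0.442], [0.002, 0.659, 0.752, 1.146], [0.0, 0.0, 0.0, 1.0]]
scoop [ 0.329  0.054 -0.001] 0.82
scoop [ 0.524 -0.381  0.006] 0.74
scoop_grip [0.366 0.153 0.059] 0.96
scoop_grip [ 0.415 -0.382  0.064] 0.95
mat [ 0.491 -0.374 -0.003] 0.73
bin [ 0.618 -0.019 -0.005] 0.77
tank [ 0.488  0.531 -0.004] 0.63
gluer [ 0.459  0.363 -0.001] 0.76
lid_hinge [0.517 0.393 0.168] 0.78
lid_edge [0.528 0.389 0.314] 0.8
top 2 391.73047748458674 [[-0.006, 0.994, -0.11, 0.421], [-1.0, -0.004, 0.019, 0.043], [0.018, 0.11, 0.994, 1.307], [0.0, 0.0, 0.0, 1.0]]
scoop [ 0.521 -0.38   0.005] 0.76
scoop [0.324 0.055 0.   ] 0.68
scoop_grip [0.362 0.156 0.058] 0.71
scoop_grip [ 0.411 -0.382  0.064] 0.66
scoop_grip [ 0.488 -0.372 -0.   ] 0.25
mat [ 0.491 -0.372 -0.002] 0.9
mat [ 0.484  0.526 -0.001] 0.51
bin [ 0.616 -0.014  0.   ] 0.74
bin [ 0.599 -0.033  0.012] 0.22
tank [0.446 0.389 0.082] 0.77
tank [0.629 0.    0.012] 0.65
gluer [0.458 0.368 0.   ] 0.65
lid_hinge [0.516 0.387 0.164] 0.9
lid_hinge [0.442 0.389 0.085] 0.43
lid_edge [0.525 0.386 0.312] 0.95
lid_edge [ 0.6   -0.034  0.011] 0.34
tablet0 [ 0.6   -0.03   0.012] 0.58
tablet0 [ 0.643 -0.023  0.017] 0.49
tablet0 [0.63  0.005 0.015] 0.48
[ 0.23957104 -0.63106569  0.23931603] [-4.50680657e-06  9.83592578e-01  1.80404101e-01  2.09797235e-05] [[ 0.935  0.355  0.   ]
 [ 0.355 -0.935  0.   ]
 [ 0.    -0.    -1.   ]]
scene_1.png
top_2.png
```

View pics/scene_1.png

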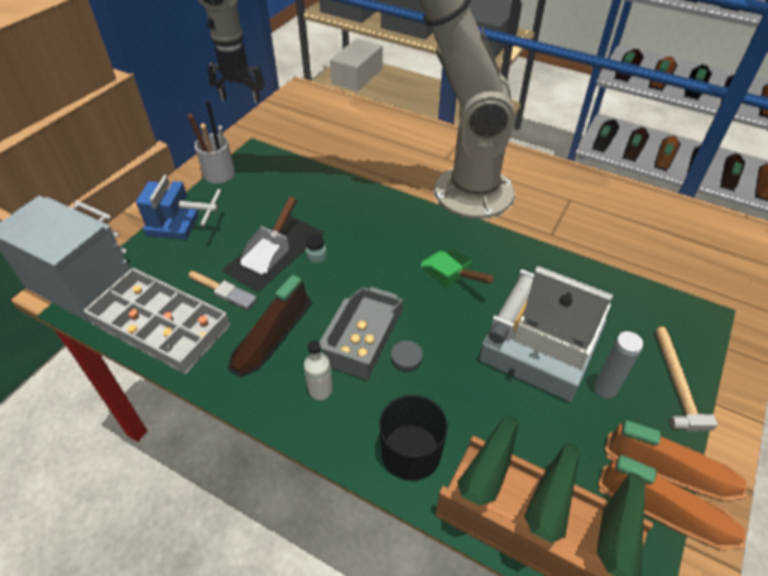

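View pics/top_2.png

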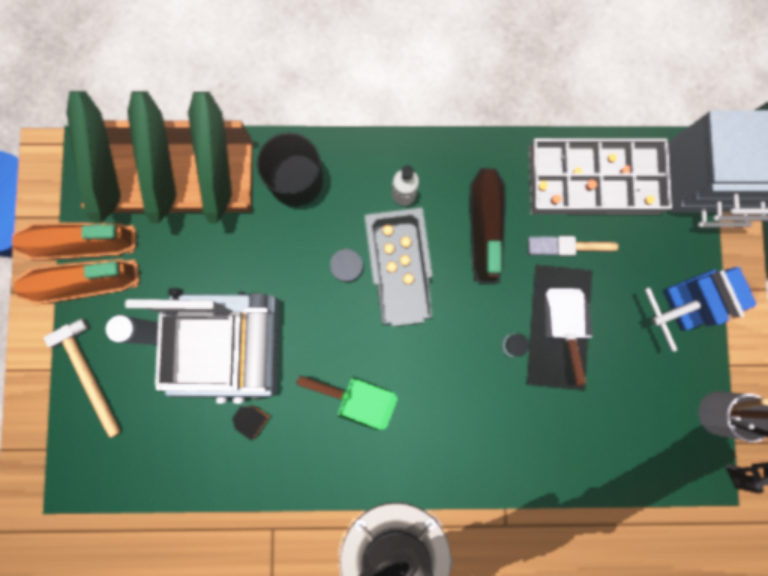

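```bash
python3 - <<'E'
from h import *
for n in ['top','scene']:
    p=bot.read_camera(n); C=cloud(p); z=C[...,2]; ok=p['depth']>0
    def rect(m,s):
        P=C[m][:,:2].astype(np.float32)
        if len(P)<10: print(s,'few');return
        r=cv2.minAreaRect(P); print(n,s,len(P),np.round(r[0],4),np.round(r[1],3),round(r[2],1),'med',np.round(np.median(C[m],0),3))
    box=lambda a,b,c,d:(C[...,0]>a)&(C[...,0]<b)&(C[...,1]>c)&(C[...,1]<d)&ok
    B=box(.48,.76,-.12,.08)
    for lo,hi in [(.03,.09),(.07,.09)]: rect(B&(z>lo)&(z<hi),f'bin{lo}')
    rect(box(.36,.53,.29,.5)&(z>.157)&(z<.172),'tankrim')
    L=box(.48,.6,.29,.5)&(z>.19); rect(L,'lid')
    S=box(.3,.62,-.47,-.30)
    H=S&(z>.05)
    P=C[H]; m=P.mean(0); v=np.linalg.svd(P-m)[2][0] if len(P)<5000 else 0
    print('handle',len(P),m.round(4),v.round(3),P.min(0).round(3),P.max(0).round(3))
    rect(S&(z>.015)&(z<.05)&(C[...,0]>.46),'bowl')
    # tablets
    img=p['img'].astype(int); T=box(.5,.75,-.09,.07)&(z<.06)&(img[...,0]-img[...,2]>50)
    k,lab,st,ce=cv2.connectedComponentsWithStats(T.astype(np.uint8))
    for i in range(1,k):
        if st[i,4]>8: print('tab',st[i,4],np.median(C[lab==i],0).round(3))
    for q in ['bin','mat']:
        M=bot.masks_of(p,q)[0]['mask']&ok; rect(cv2.erode(M.astype(np.uint8),np.ones((2,2)))>0,q)
E
```

```text
top bin0.03 843 [ 0.6158 -0.001 ] [0.241 0.148] 7.3 med [ 0.668 -0.019  0.078]
top bin0.07 534 [ 0.6522 -0.0087] [0.17  0.124] 7.3 med [ 0.689 -0.     0.08 ]
top tankrim 445 [0.4442 0.3909] [0.144 0.141] 89.3 med [0.445 0.394 0.165]
top lid 498 [0.5281 0.3891] [0.147 0.036] 89.8 med [0.516 0.386 0.312]
handle 199 [ 0.4108 -0.3792  0.0745] [-0.885  0.028  0.464] [ 0.368 -0.405  0.05 ] [ 0.469 -0.356  0.1  ]
top bowl 194 [ 0.5112 -0.3823] [0.097 0.091] 0.1 med [ 0.493 -0.381  0.035]
tab 43 [0.71  0.015 0.017]
tab 42 [ 0.683 -0.025  0.016]
tab 41 [0.668 0.012 0.017]
tab 42 [ 0.642 -0.025  0.016]
tab 41 [0.628 0.005 0.017]
tab 42 [ 0.601 -0.031  0.017]
top bin 2303 [ 0.6174 -0.0148] [0.241 0.122] 8.3 med [ 0.623 -0.018  0.006]
top mat 1625 [ 0.4903 -0.3715] [0.126 0.266] 83.8 med [ 0.454 -0.349  0.003]
scene bin0.03 950 [6.14e-01 5.00e-04] [0.244 0.154] 6.5 med [ 0.671 -0.019  0.063]
scene bin0.07 432 [ 0.6524 -0.0092] [0.171 0.125] 7.4 med [ 0.692 -0.007  0.081]
scene tankrim 83 [0.5169 0.391 ] [0.139 0.013] 88.7 med [0.518 0.395 0.164]
scene lid 1617 [0.5293 0.3888] [0.146 0.044] 89.4 med [0.521 0.392 0.265]
handle 144 [ 0.4166 -0.3792  0.073 ] [ 0.9   -0.027 -0.435] [ 0.366 -0.423  0.05 ] [ 0.484 -0.336  0.101]
scene bowl 252 [ 0.5102 -0.3824] [0.098 0.095] 0.8 med [ 0.484 -0.386  0.031]
tab 31 [ 0.603 -0.031  0.017]
tab 33 [ 0.644 -0.024  0.018]
tab 33 [0.63  0.006 0.019]
tab 15 [ 0.682 -0.027  0.02 ]
tab 28 [0.672 0.01  0.019]
scene bin 1843 [ 0.6173 -0.0125] [0.241 0.122] 7.6 med [ 0.62  -0.021  0.025]
scene mat 740 [ 0.4926 -0.368 ] [0.129 0.271] 83.5 med [ 0.518 -0.348  0.006]
```

```bash
cat >> h.py <<'E'
def go(*targets):
    "targets (x,y,z,yaw deg) -> delta from the present pose, all relative to now"
    o=bot.get_obs(); M=R.from_quat(np.roll(o['tool_rot'],-1)).as_matrix(); yaw=np.degrees(np.arctan2(M[1,0],M[0,0]))
    print('pos',o['eef_pos'].round(4) if hasattr(o['eef_pos'],'round') else np.round(o['eef_pos'],4),'yaw',round(yaw,2),'t',round(o['t'],2),'w',round(o['gripper_width'],3),'tilt',np.round(M[:2,2],4),'F',np.round(o['contact_force'],1),'q',np.round(o['q'],2))
    for t in targets: print(t,'->',*np.round(M.T@(np.array(t[:3])-o['eef_pos']),4),round((yaw-t[3]+180)%360-180,2))
E
python3 - <<'E'
from h import *
go((.24,-.631,.32,20.8),(.414,-.3805,.20,-1),(.414,-.3805,.053,-1))
p=bot.read_camera('top');C=cloud(p)
m=(C[...,0]>.2)&(C[...,0]<.42)&(C[...,1]<-.5)&(C[...,2]>.05)&(C[...,2]<.2);print(C[m].min(0),C[m].max(0),C[m].mean(0))
E
```

```text
pos [ 0.2396 -0.6311  0.2393] yaw 20.79 t 1.25 w 1.002 tilt [ 0. -0.] F [ 0.2 -0.1 -0.2] q [ 1.1   0.48  0.02  1.56 -0.01  1.11 -0.08]
(0.24, -0.631, 0.32, 20.8) -> 0.0004 0.0001 -0.0807 -0.01
(0.414, -0.3805, 0.2, -1) -> 0.252 -0.1724 0.0393 21.79
(0.414, -0.3805, 0.053, -1) -> 0.252 -0.1724 0.1863 21.79
[ 0.2524698  -0.76569848  0.05013786] [ 0.34726879 -0.66843818  0.19939336] [ 0.30093191 -0.70634479  0.09499365]
```

Request:
send_rows(deltas="0 0 -0.08 0; 0 0 -0.08 0; 0 0 -0.08 0", claw=0.6)

```text
t: 1.6
eef_pos: [0.2404, -0.6334, 0.3252]
tool_rot: [0.005, 0.984, 0.18, 0.001]
contact_force: [-0.5, -0.8, -0.1]
gripper_width: 0.602
grasp_force: 0.0
```

Request:
send_rows(deltas="0.252 -0.172 0.1 21.8; 0.252 -0.172 0.1 21.8; 0.252 -0.172 0.1 21.8; 0.252 -0.172 0.1 21.8; 0.252 -0.172 0.1 21.8")

```text
t: 2.1
eef_pos: [0.376, -0.4342, 0.2404]
tool_rot: [-0.0, 1.0, -0.009, -0.0]
contact_force: [0.5, -0.4, 0.4]
gripper_width: 0.6
grasp_force: 0.0
```

Request:
send_rows(deltas="0 0 0 0; 0 0 0 0; 0 0 0 0; 0 0 0 0")

```text
t: 2.5
eef_pos: [0.3743, -0.4379, 0.2417]
tool_rot: [0.001, 1.0, -0.01, 0.0]
contact_force: [0.2, -1.0, -0.2]
gripper_width: 0.603
grasp_force: 0.0
```

```bash
python3 - <<'E'
from h import *
go((.414,-.3805,.2,-1),(.414,-.3805,.053,-1))
E
```

```text
pos [ 0.3743 -0.4379  0.2417] yaw -1.18 t 2.5 w 0.603 tilt [ 0.0001 -0.001 ] F [ 0.2 -1.  -0.2] q [ 0.75  0.31  0.    1.8  -0.    1.03 -0.84]
(0.414, -0.3805, 0.2, -1) -> 0.0385 -0.0583 0.0417 -0.18
(0.414, -0.3805, 0.053, -1) -> 0.0385 -0.0584 0.1887 -0.18
```

Request:
send_rows(deltas="0.039 -0.058 0.04 0; 0.039 -0.058 0.04 0; 0.039 -0.058 0.09 0; 0.039 -0.058 0.12 0; 0.039 -0.058 0.12 0")

```text
t: 3.0
eef_pos: [0.4125, -0.3781, 0.1178]
tool_rot: [-0.002, 1.0, -0.01, -0.003]
contact_force: [-1.4, 0.4, 1.0]
gripper_width: 0.596
grasp_force: 0.0
```

```bash
python3 - <<'E'
from h import *
go((.414,-.3805,.053,-1))
p=snap('scene'); lm(p,['scoop_grip']); cv2.imwrite('pics/a.png',cv2.resize(p['img'][90:230,100:280,::-1],None,fx=4,fy=4,interpolation=2))
E
```

```text
pos [ 0.4125 -0.3781  0.1178] yaw -1.1 t 3.0 w 0.596 tilt [-0.0063  0.0043] F [-1.4  0.4  1. ] q [ 0.66  0.44 -0.03  1.93  0.02  0.78 -0.98]
(0.414, -0.3805, 0.053, -1) -> 0.002 0.0026 0.0647 -0.1
scoop_grip [0.364 0.151 0.061] 0.71
scoop_grip [ 0.417 -0.381  0.068] 0.56
```

View pics/a.png

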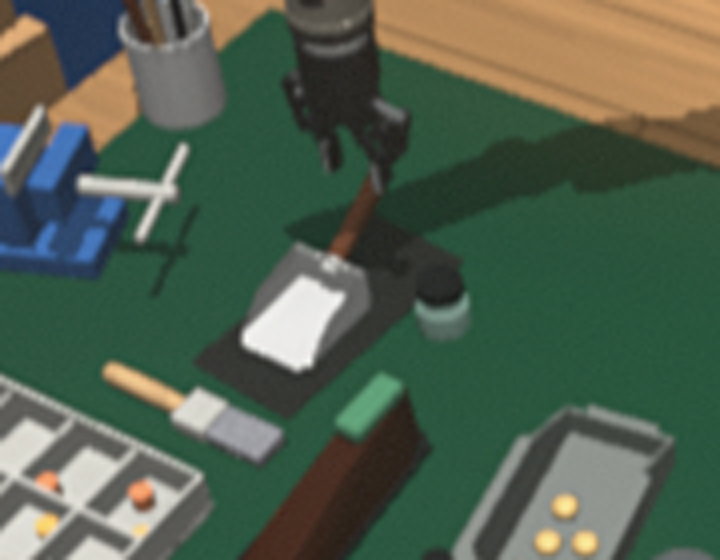

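The crop shows the gripper above the handle (about (355,215)), with fingers at (330,150) and (378,180) on either side of it; the jar is clear. Descend and grip.

Request:
send_rows(deltas="0.001 0.001 0.04 0; 0.001 0.001 0.063 0; 0.001 0.001 0.063 0; 0.001 0.001 0.063 0")

```text
t: 3.5
eef_pos: [0.4174, -0.3813, 0.0604]
tool_rot: [0.001, 1.0, -0.009, 0.001]
contact_force: [0.9, -0.3, 0.5]
gripper_width: 0.603
grasp_force: 0.0
```

Request:
send_rows(deltas="0 0 0 0; 0 0 0 0; 0 0 0 0; 0 0 0 0; 0 0 0 0", claw=0, force=90)

```text
t: 4.0
eef_pos: [0.4173, -0.3809, 0.0602]
tool_rot: [0.001, 1.0, -0.009, 0.001]
contact_force: [-2.0, 0.8, 7.8]
gripper_width: 0.218
grasp_force: 88.3
```

```bash
python3 - <<'E'
from h import *
go((.414,-.3805,.053,-1))
E
```

```text
pos [ 0.4173 -0.3809  0.0602] yaw -1.04 t 4.0 w 0.218 tilt [ 0.0021 -0.0019] F [-2.   0.8  7.8] q [ 0.65  0.53 -0.03  1.96  0.03  0.65 -0.98]
(0.414, -0.3805, 0.053, -1) -> -0.0033 -0.0003 0.0072 -0.04
```

Request:
send_rows(deltas="0 0 0 0; 0 0 0 0; -0.003 0 0.007 0; -0.003 0 0.007 0; -0.003 0 0.007 0", claw=0.45)

```text
t: 4.5
eef_pos: [0.413, -0.3797, 0.0509]
tool_rot: [-0.0, 1.0, -0.009, -0.0]
contact_force: [-0.1, 0.0, 0.4]
gripper_width: 0.454
grasp_force: 0.0
```

Request:
send_rows(deltas="0 0 0 0; 0 0 0 0; 0 0 0 0; 0 0 0 0; 0 0 0 0", claw=0, force=100)

```text
t: 5.0
eef_pos: [0.4136, -0.38, 0.0516]
tool_rot: [0.0, 1.0, -0.009, 0.0]
contact_force: [0.2, 0.3, 1.3]
gripper_width: 0.221
grasp_force: 97.4
```

Request:
send_rows(deltas="0 0 -0.02 0; 0 0 -0.06 0; 0 0 -0.1 0; 0 0 -0.14 0; 0 0 -0.16 0")

```text
t: 5.5
eef_pos: [0.4143, -0.3806, 0.2148]
tool_rot: [0.001, 1.0, -0.009, 0.002]
contact_force: [0.5, 0.0, -2.2]
gripper_width: 0.216
grasp_force: 98.0
```

Request:
send_rows(deltas="0 0 -0.01 0; 0 0 -0.01 0; 0 0 -0.01 0")

```text
t: 5.8
eef_pos: [0.4127, -0.3793, 0.2199]
tool_rot: [-0.001, 1.0, -0.009, -0.001]
contact_force: [-0.5, 0.9, -2.7]
gripper_width: 0.219
grasp_force: 97.9
```

```bash
python3 - <<'E'
from h import *
go((.414,-.3805,.053,-1))
for n in ['scene','top']:
    p=snap(n); lm(p,['scoop','scoop_grip'])
    C=cloud(p); S=bot.masks_of(p,'scoop')
    for s in S[:2]:
        P=C[s['mask']&(p['depth']>0)]; print(np.median(P,0).round(3))
    if n=='scene': cv2.imwrite('pics/b.png',cv2.resize(p['img'][60:230,80:280,::-1],None,fx=3.5,fy=3.5,interpolation=2))
E
```

```text
pos [ 0.4127 -0.3793  0.2199] yaw -1.01 t 5.8 w 0.219 tilt [-0.002   0.0015] F [-0.5  0.9 -2.7] q [ 0.66  0.31 -0.03  1.85  0.01  0.98 -0.97]
(0.414, -0.3805, 0.053, -1) -> 0.0016 0.0014 0.1669 -0.01
scoop [0.326 0.057 0.002] 0.89
scoop [ 0.52  -0.38   0.176] 0.81
scoop [0.526 0.388 0.314] 0.51
scoop_grip [0.365 0.154 0.059] 0.9
scoop_grip [ 0.417 -0.381  0.233] 0.66
[0.333 0.082 0.016]
[ 0.503 -0.385  0.181]
scoop [0.324 0.058 0.002] 0.83
scoop [ 0.52  -0.38   0.174] 0.73
scoop_grip [ 0.414 -0.38   0.231] 0.95
scoop_grip [0.363 0.157 0.06 ] 0.85
scoop_grip [ 0.296  0.311 -0.   ] 0.59
[0.332 0.073 0.003]
[ 0.511 -0.38   0.175]
```

View pics/b.png

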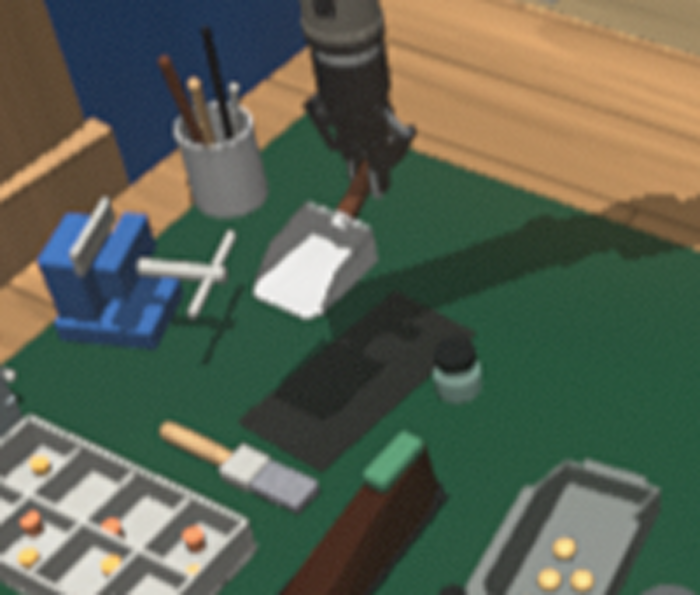

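The scoop hangs level from the gripper (bowl at about (315,260)), clear of the mat. Before using it, I test how it pivots in the jaws at low grip.

Request:
send_rows(deltas="0 0 0 0; 0 0 0 0; 0 0 0 0; 0 0 0 0", force=20)

```text
t: 6.6
eef_pos: [0.4135, -0.3799, 0.2215]
tool_rot: [0.0, 1.0, -0.009, 0.0]
contact_force: [0.1, 0.4, -2.6]
gripper_width: 0.219
grasp_force: 97.9
```

```bash
cat >> h.py <<'E'
def pitch(p,quiet=False):
    "scoop bowl plane pitch (deg, + nose down) from bright floor points within held-scoop region"
    o=bot.get_obs(); M=R.from_quat(np.roll(o['tool_rot'],-1)).as_matrix()
    C=cloud(p); m=np.zeros(C.shape[:2],bool)
    for s in bot.masks_of(p,'scoop'):
        c=np.median(C[s['mask']],0)
        if np.linalg.norm(c-o['eef_pos'])<.2: m=s['mask']; break
    L=(C[m&(p['depth']>0)]-o['eef_pos'])@M   # tool frame: x ahead, y right, z down
    b=L[(abs(L[:,1])<.028)&(L[:,0]>.055)]
    for _ in range(4):
        A=np.c_[b[:,0],b[:,1],np.ones(len(b))]; k=np.linalg.lstsq(A,b[:,2],rcond=None)[0]; r=abs(A@k-b[:,2]); b2=b[r<max(.004,1.0*r.mean())]
        if len(b2)<15: break
        b=b2
    h=L[(L[:,0]<-.02)]
    print('pitch',round(np.degrees(np.arctan(k[0])),1),'n',len(b),'x',b[:,0].min().round(3),b[:,0].max().round(3),'z',(k[0]*.105+k[2]).round(4),'maxx',L[:,0].max().round(3),'lowz',np.percentile(L[:,2],98).round(3))
E
python3 - <<'E'
from h import *
for n in ['scene','top']: pitch(bot.read_camera(n))
C=np.array([.6165,-.014]);a=np.radians(7.4);U=np.array([[np.cos(a),np.sin(a)],[-np.sin(a),np.cos(a)]])
for t in [(.71,.015),(.683,-.026),(.669,.011),(.643,-.0245),(.629,.0055),(.602,-.031)]: print((U@(np.array(t)-C)).round(3))
E
```

```text
pitch 3.0 n 154 x 0.065 0.16 z 0.0419 maxx 0.161 lowz 0.047
pitch 2.3 n 462 x 0.062 0.162 z 0.0454 maxx 0.162 lowz 0.051
[0.096 0.017]
[ 0.064 -0.02 ]
[0.055 0.018]
[ 0.025 -0.014]
[0.015 0.018]
[-0.017 -0.015]
```

Request:
send_rows(deltas="0 0 0 0; 0 0 0 0; 0 0 0 0; 0 0 0 0", force=20, claw=0)

```text
t: 7.2
eef_pos: [0.4135, -0.3799, 0.2214]
tool_rot: [-0.0, 1.0, -0.009, -0.0]
contact_force: [-0.0, 0.7, -1.9]
gripper_width: 0.22
grasp_force: 97.9
```

```bash
python3 - <<'E'
from h import *
for n in ['scene','top']: pitch(bot.read_camera(n))
E
```

```text
pitch 4.0 n 161 x 0.056 0.161 z 0.0417 maxx 0.162 lowz 0.047
pitch 2.4 n 464 x 0.062 0.163 z 0.0453 maxx 0.191 lowz 0.051
```

Request:
send_rows(deltas="0 0 0 0; 0 0 0 0; 0 0 0 0; 0 0 0 0", force=20, claw=0.15)

```text
t: 7.8
eef_pos: [0.4135, -0.3799, 0.2214]
tool_rot: [-0.0, 1.0, -0.009, -0.0]
contact_force: [-0.9, -0.4, -0.5]
gripper_width: 0.221
grasp_force: 97.9
```

```bash
python3 - <<'E'
from h import *
for n in ['scene','top']: pitch(bot.read_camera(n))
E
```

```text
pitch 2.1 n 178 x 0.056 0.159 z 0.0426 maxx 0.164 lowz 0.047
pitch 2.4 n 465 x 0.062 0.162 z 0.045 maxx 0.184 lowz 0.05
```

```bash
cat >> h.py <<'E'
def binp(u,v,z,yaw=7.4,C=(.6165,-.014)):
    a=np.radians(7.4); return (C[0]+u*np.cos(a)-v*np.sin(a),C[1]+u*np.sin(a)+v*np.cos(a),z,yaw)
E
python3 - <<'E'
from h import *
p=bot.read_camera('scene'); lm(p,['dye_bottle','shoe','polish_tin','cream_jar'])
go(binp(-.06,0,.26),binp(-.06,0,.12))
E
```

```text
dye_bottle [ 0.798 -0.026 -0.004] 0.82
dye_bottle [ 0.675 -0.404 -0.001] 0.16
shoe [ 0.724 -0.212 -0.001] 0.81
polish_tin [ 0.633  0.102 -0.001] 0.63
cream_jar [ 0.45  -0.263  0.002] 0.62
pos [ 0.4135 -0.3799  0.2215] yaw -1.02 t 8.25 w 0.219 tilt [ 0.0001 -0.    ] F [-0.4  0.4 -1.4] q [ 0.66  0.31 -0.03  1.85  0.01  0.98 -0.97]
(np.float64(0.5569997302570147), np.float64(-0.021727735794653768), 0.26, 7.4) -> 0.1371 -0.3607 -0.0385 -8.42
(np.float64(0.5569997302570147), np.float64(-0.021727735794653768), 0.12, 7.4) -> 0.1371 -0.3607 0.1015 -8.42
```

Request:
send_rows(deltas="0 0 -0.038 0; 0.137 -0.36 -0.038 -8.4; 0.137 -0.36 -0.038 -8.4; 0.137 -0.36 -0.038 -8.4; 0.137 -0.36 -0.038 -8.4")

```text
t: 8.75
eef_pos: [0.4883, -0.1926, 0.2598]
tool_rot: [0.0, 0.998, 0.064, 0.0]
contact_force: [1.0, -0.2, -2.4]
gripper_width: 0.214
grasp_force: 97.8
```

```bash
python3 - <<'E'
from h import *
go(binp(-.06,0,.26),binp(-.06,0,.12))
E
```

```text
pos [ 0.4883 -0.1926  0.2598] yaw 7.35 t 8.75 w 0.214 tilt [ 0.0007 -0.0003] F [ 1.  -0.2 -2.4] q [ 0.41  0.22 -0.17  1.88  0.04  1.05 -1.23]
(np.float64(0.5569997302570147), np.float64(-0.021727735794653768), 0.26, 7.4) -> 0.09 -0.1606 -0.0002 -0.05
(np.float64(0.5569997302570147), np.float64(-0.021727735794653768), 0.12, 7.4) -> 0.0899 -0.1607 0.1398 -0.05
```

Request:
send_rows(deltas="0.09 -0.16 0 0; 0.09 -0.16 0 0; 0.09 -0.16 0 0; 0.09 -0.16 0 0; 0.09 -0.16 0 0")

```text
t: 9.25
eef_pos: [0.558, -0.0171, 0.2596]
tool_rot: [-0.002, 0.998, 0.069, 0.001]
contact_force: [-0.2, -0.2, -1.2]
gripper_width: 0.225
grasp_force: 97.8
```

Request:
send_rows(deltas="0 0 0.04 0; 0 0 0.07 0; 0 0 0.07 0; 0 0 0.07 0")

```text
t: 9.65
eef_pos: [0.5566, -0.0246, 0.1898]
tool_rot: [0.0, 0.998, 0.064, -0.0]
contact_force: [0.6, 0.1, -1.0]
gripper_width: 0.22
grasp_force: 97.8
```

```bash
python3 - <<'E'
from h import *
go(binp(-.06,0,.12),binp(-.06,0,.106))
p=snap('top'); lm(p,['scoop']); pitch(p)
cv2.imwrite('pics/c.png',cv2.resize(p['img'][110:240,200:330,::-1],None,fx=4.5,fy=4.5,interpolation=2))
E
```

```text
pos [ 0.5566 -0.0246  0.1898] yaw 7.34 t 9.65 w 0.22 tilt [-0.0007 -0.0001] F [ 0.6  0.1 -1. ] q [ 0.15  0.35 -0.26  1.88  0.11  0.93 -1.61]
(np.float64(0.5569997302570147), np.float64(-0.021727735794653768), 0.12, 7.4) -> 0.0009 -0.0028 0.0698 -0.06
(np.float64(0.5569997302570147), np.float64(-0.021727735794653768), 0.106, 7.4) -> 0.0009 -0.0028 0.0838 -0.06
scoop [ 0.662 -0.008  0.145] 0.76
scoop [ 0.324  0.056 -0.   ] 0.69
pitch 1.9 n 232 x 0.117 0.161 z 0.0466 maxx 0.162 lowz 0.052
```

View pics/c.png

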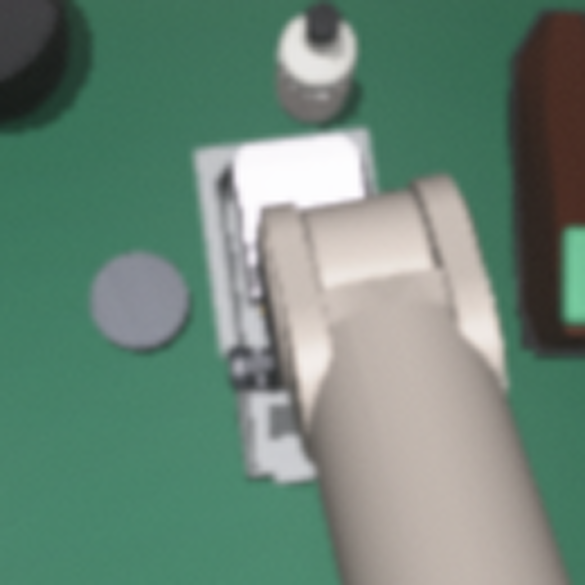

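The scoop's lip (235–365, 145) is over the bin's back end but looks several mm to the right of the bin's middle (back wall spans 195–372); I measure both in 3D.

```bash
python3 - <<'E'
from h import *
a=np.radians(7.4);U=np.array([[np.cos(a),np.sin(a)],[-np.sin(a),np.cos(a)]])
for n in ['top','scene']:
    p=bot.read_camera(n); C=cloud(p); ok=p['depth']>0
    P=C[ok]; L=np.c_[(P[:,:2]-[.6165,-.014])@U.T,P[:,2]]
    s=L[(L[:,2]>.132)&(L[:,2]<.165)&(abs(L[:,0]-.06)<.06)&(abs(L[:,1])<.08)]
    for lo in (.02,.04,.06,.08,.09):
        q=s[(s[:,0]>lo)&(s[:,0]<lo+.02)]
        if len(q): print(n,'scoop u',lo,'v',np.percentile(q[:,1],[1,99]).round(4),len(q))
    print('lip u',np.percentile(s[:,0],99.5).round(4))
    b=L[(L[:,2]>.072)&(L[:,2]<.088)&(L[:,0]>-.02)&(L[:,0]<.13)&(abs(L[:,1])<.075)]
    for lo in (-.02,.01,.04,.07):
        q=b[(b[:,0]>lo)&(b[:,0]<lo+.03)]; 
        for sg in (1,-1):
            qq=q[(q[:,1]*sg>.03)]
            if len(qq)>5: print(n,'rim u',lo,sg,np.median(qq[:,1]).round(4),np.percentile(qq[:,1],[5,95]).round(4),len(qq))
    q=b[(b[:,0]>.095)&(abs(b[:,1])<.035)]
    if len(q)>5: print('back u',np.median(q[:,0]).round(4),np.percentile(q[:,0],[5,95]).round(4), 'slope',np.polyfit(q[:,1],q[:,0],1).round(3))
E
```

```text
top scoop u 0.02 v [0.0332 0.0377] 12
top scoop u 0.04 v [-0.0439  0.0416] 33
top scoop u 0.06 v [-0.0444  0.0413] 185
top scoop u 0.08 v [-0.0445  0.0383] 171
top scoop u 0.09 v [-0.0418  0.035 ] 108
lip u 0.1032
top rim u -0.02 1 0.0566 [0.0518 0.0623] 35
top rim u 0.01 1 0.0571 [0.0514 0.0618] 37
top rim u 0.04 1 0.0569 [0.0512 0.062 ] 35
top rim u 0.07 1 0.0564 [0.0508 0.0622] 37
top rim u 0.07 -1 -0.0593 [-0.0609 -0.0565] 11
back u 0.1201 [0.1157 0.1218] slope [-0.038  0.12 ]
scene scoop u 0.02 v [-0.0448  0.0418] 132
scene scoop u 0.04 v [-0.0454  0.0411] 126
scene scoop u 0.06 v [-0.046  0.041] 149
scene scoop u 0.08 v [-0.0464  0.0407] 135
scene scoop u 0.09 v [-0.0418  0.0353] 81
lip u 0.1025
scene rim u -0.02 1 0.0568 [0.0511 0.0623] 24
scene rim u 0.01 1 0.0559 [0.051 0.062] 28
scene rim u 0.04 1 0.0556 [0.0513 0.0615] 25
scene rim u 0.04 -1 -0.0549 [-0.0619 -0.0502] 15
scene rim u 0.07 1 0.0562 [0.0485 0.0614] 30
scene rim u 0.07 -1 -0.055 [-0.0618 -0.0493] 31
back u 0.1152 [0.1078 0.12  ] slope [0.024 0.114]
```

Request:
send_rows(deltas="0 -0.003 0.03 0; 0 -0.003 0.06 0; 0 -0.003 0.09 0; 0 -0.003 0.09 0; 0 -0.003 0.09 0")

```text
t: 10.4
eef_pos: [0.5567, -0.021, 0.1003]
tool_rot: [-0.0, 0.998, 0.064, 0.0]
contact_force: [0.6, 0.9, -1.5]
gripper_width: 0.216
grasp_force: 97.8
```

Request:
send_rows(deltas="0.003 0 0 0; 0.006 0 0 0; 0.009 0 -0.006 0; 0.012 0 -0.013 0; 0.012 0 -0.013 0")

```text
t: 10.9
eef_pos: [0.5648, -0.0206, 0.1124]
tool_rot: [0.001, 0.998, 0.064, -0.004]
contact_force: [-8.7, -1.6, -2.4]
gripper_width: 0.219
grasp_force: 97.9
```

```bash
python3 - <<'E'
from h import *
go(binp(-.06,0,.1))
for n in ['scene','top']: pitch(bot.read_camera(n))
E
```

```text
pos [ 0.5648 -0.0206  0.1124] yaw 7.33 t 10.9 w 0.219 tilt [-0.0075 -0.0017] F [-8.7 -1.6 -2.4] q [ 0.12  0.47 -0.25  1.91  0.16  0.79 -1.66]
(np.float64(0.5569997302570147), np.float64(-0.021727735794653768), 0.1, 7.4) -> -0.0078 0.0001 0.0124 -0.07
pitch 3.5 n 248 x 0.055 0.146 z 0.0453 maxx 0.148 lowz 0.05
pitch 2.6 n 199 x 0.119 0.162 z 0.0465 maxx 0.162 lowz 0.054
```

Request:
send_rows(deltas="0.005 0 -0.004 0; 0.01 0 -0.01 0; 0.015 0 -0.018 0; 0.015 0 -0.018 0")

```text
t: 11.5
eef_pos: [0.5764, -0.0189, 0.1297]
tool_rot: [0.001, 0.998, 0.064, -0.007]
contact_force: [-18.1, -1.6, 2.5]
gripper_width: 0.214
grasp_force: 97.3
```

```bash
python3 - <<'E'
from h import *
go(binp(-.06,0,.1))
for n in ['scene','top']: pitch(bot.read_camera(n))
E
```

```text
pos [ 0.5764 -0.0189  0.1297] yaw 7.34 t 11.5 w 0.214 tilt [-0.0148 -0.0026] F [-18.1  -1.6   2.5] q [ 0.12  0.46 -0.25  1.87  0.15  0.84 -1.65]
(np.float64(0.5569997302570147), np.float64(-0.021727735794653768), 0.1, 7.4) -> -0.0191 0.0003 0.03 -0.06
pitch 7.4 n 301 x 0.055 0.138 z 0.0587 maxx 0.153 lowz 0.067
pitch 15.3 n 76 x 0.133 0.151 z 0.0564 maxx 0.151 lowz 0.072
```

Request:
send_rows(deltas="0.005 0 -0.008 0; 0.01 0 -0.014 0; 0.015 0 -0.02 0; 0.02 0 -0.026 0; 0.025 0 -0.031 0")

```text
t: 12.2
eef_pos: [0.6057, -0.0151, 0.1617]
tool_rot: [0.0, 0.998, 0.064, -0.003]
contact_force: [-6.5, -0.5, -0.3]
gripper_width: 0.218
grasp_force: 95.8
```

```bash
python3 - <<'E'
from h import *
go(binp(-.06,0,.1))
for n in ['scene','top']: pitch(bot.read_camera(n))
E
```

```text
pos [ 0.6057 -0.0151  0.1617] yaw 7.35 t 12.2 w 0.218 tilt [-0.005  -0.0011] F [-6.5 -0.5 -0.3] q [ 0.11  0.46 -0.25  1.78  0.14  0.92 -1.64]
(np.float64(0.5569997302570147), np.float64(-0.021727735794653768), 0.1, 7.4) -> -0.0488 0.0004 0.0619 -0.05
pitch 23.2 n 218 x 0.055 0.107 z 0.097 maxx 0.107 lowz 0.098h.py:28: RuntimeWarning: Mean of empty slice.
  A=np.c_[b[:,0],b[:,1],np.ones(len(b))]; k=np.linalg.lstsq(A,b[:,2],rcond=None)[0]; r=abs(A@k-b[:,2]); b2=b[r<max(.004,1.0*r.mean())]
  ret = ret.dtype.type(ret / rcount)
Traceback (most recent call last):
  File "h.py", line 32, in pitch
    print('pitch',round(np.degrees(np.arctan(k[0])),1),'n',len(b),'x',b[:,0].min().round(3),b[:,0].max().round(3),'z',(k[0]*.105+k[2]).round(4),'maxx',L[:,0].max().round(3),'lowz',np.percentile(L[:,2],98).round(3))
                                                                      ~~~~~~~~~~^^
ValueError: zero-size array to reduction operation minimum which has no identity
```

Request:
send_rows(deltas="-0.03 0 0 0; -0.07 0 0 0; -0.11 0 0 0; -0.145 0 0 0; -0.145 0 0 0")

```text
t: 12.9
eef_pos: [0.46, -0.0341, 0.1619]
tool_rot: [0.001, 0.998, 0.064, -0.001]
contact_force: [0.2, -0.6, -1.3]
gripper_width: 0.221
grasp_force: 95.5
```

```bash
python3 - <<'E'
from h import *
go(binp(-.157,0,.122))
p=snap('scene'); lm(p,['scoop']); cv2.imwrite('pics/d.png',cv2.resize(p['img'][130:260,190:320,::-1],None,fx=4.5,fy=4.5,interpolation=2))
try: pitch(p)
except Exception as e: pass
E
```

```text
pos [ 0.46   -0.0341  0.1619] yaw 7.32 t 12.9 w 0.221 tilt [-0.0021 -0.0015] F [ 0.2 -0.6 -1.3] q [ 0.18  0.24 -0.28  2.11  0.1   0.8  -1.6 ]
(np.float64(0.46080762750585486), np.float64(-0.03422090866267736), 0.122, 7.4) -> 0.0009 0.0002 0.0399 -0.08
scoop [ 0.53  -0.026  0.078] 0.78h.py:28: RuntimeWarning: Mean of empty slice.
  A=np.c_[b[:,0],b[:,1],np.ones(len(b))]; k=np.linalg.lstsq(A,b[:,2],rcond=None)[0]; r=abs(A@k-b[:,2]); b2=b[r<max(.004,1.0*r.mean())]
  ret = ret.dtype.type(ret / rcount)
```

View pics/d.png

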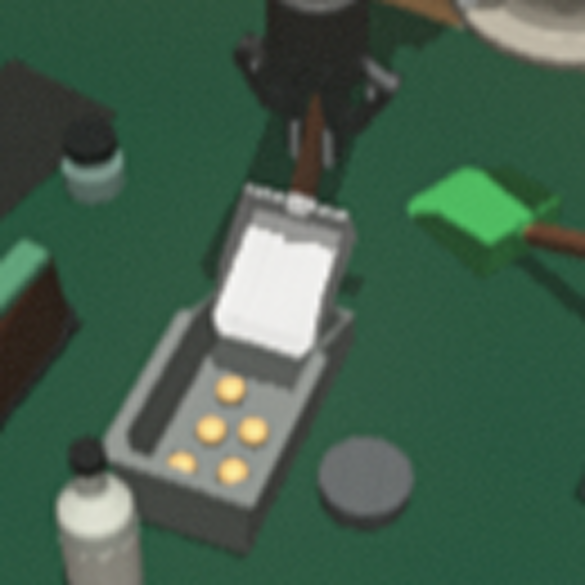

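The view shows the scoop nose-down (about 26°) with its lip at (265,345) just inside the bin's low front, and tablets ahead of it untouched. Lower, push in, then level against the floor.

Request:
send_rows(deltas="0 0 0.02 0; 0 0 0.032 0; 0 0 0.038 0; 0 0 0.042 0; 0 0 0.042 0")

```text
t: 13.55
eef_pos: [0.4641, -0.0329, 0.1191]
tool_rot: [-0.0, 0.998, 0.065, -0.0]
contact_force: [0.0, -1.0, -1.2]
gripper_width: 0.215
grasp_force: 95.5
```

```bash
python3 - <<'E'
from h import *
go(binp(-.144,0,.113),binp(-.128,0,.108),binp(-.128,0,.052))
E
```

```text
pos [ 0.4641 -0.0329  0.1191] yaw 7.4 t 13.55 w 0.215 tilt [-0.0008  0.0002] F [ 0.  -1.  -1.2] q [ 0.17  0.32 -0.27  2.14  0.13  0.7  -1.63]
(np.float64(0.47369935261683505), np.float64(-0.03254656590716904), 0.113, 7.4) -> 0.0096 0.0009 0.0061 -0.0
(np.float64(0.48956609121496447), np.float64(-0.03048583636192804), 0.108, 7.4) -> 0.0256 0.0009 0.011 -0.0
(np.float64(0.48956609121496447), np.float64(-0.03048583636192804), 0.052, 7.4) -> 0.0256 0.0009 0.067 -0.0
```

Request:
send_rows(deltas="0.008 0.001 0.004 0; 0.016 0.001 0.008 0; 0.026 0.001 0.012 0; 0.026 0.001 0.02 0; 0.026 0.001 0.028 0")

```text
t: 14.05
eef_pos: [0.4924, -0.0304, 0.0922]
tool_rot: [0.0, 0.998, 0.064, 0.002]
contact_force: [-3.1, 0.7, 6.7]
gripper_width: 0.218
grasp_force: 94.4
```

```bash
python3 - <<'E'
from h import *
go(binp(-.128,0,.052))
E
```

```text
pos [ 0.4924 -0.0304  0.0922] yaw 7.38 t 14.05 w 0.218 tilt [0.0037 0.0002] F [-3.1  0.7  6.7] q [ 0.15  0.4  -0.25  2.1   0.16  0.66 -1.66]
(np.float64(0.48956609121496447), np.float64(-0.03048583636192804), 0.052, 7.4) -> -0.003 -0.0003 0.0402 -0.02
```

Request:
send_rows(deltas="0 0 0.01 0; 0 0 0.02 0; 0 0 0.03 0; 0 0 0.037 0; 0 0 0.04 0")

```text
t: 14.55
eef_pos: [0.491, -0.0305, 0.0514]
tool_rot: [0.0, 0.998, 0.064, 0.001]
contact_force: [-11.9, -0.7, 30.9]
gripper_width: 0.216
grasp_force: 91.7
```

```bash
python3 - <<'E'
from h import *
go(binp(-.128,0,.052),binp(-.055,0,.052))
p=bot.read_camera('scene')
try: pitch(p)
except Exception: pass
E
```

```text
pos [ 0.491  -0.0305  0.0514] yaw 7.39 t 14.55 w 0.216 tilt [0.0011 0.    ] F [-11.9  -0.7  30.9] q [ 0.13  0.47 -0.23  2.12  0.19  0.57 -1.69]
(np.float64(0.48956609121496447), np.float64(-0.03048583636192804), 0.052, 7.4) -> -0.0015 -0.0002 -0.0006 -0.01
(np.float64(0.56195808606893), np.float64(-0.021083757811765955), 0.052, 7.4) -> 0.0715 -0.0002 -0.0005 -0.01h.py:28: RuntimeWarning: Mean of empty slice.
  A=np.c_[b[:,0],b[:,1],np.ones(len(b))]; k=np.linalg.lstsq(A,b[:,2],rcond=None)[0]; r=abs(A@k-b[:,2]); b2=b[r<max(.004,1.0*r.mean())]
  ret = ret.dtype.type(ret / rcount)
```

Request:
send_rows(deltas="0.002 0 -0.002 0; 0.01 0 -0.002 0; 0.02 0 -0.002 0; 0.03 0 -0.002 0; 0.04 0 -0.002 0")

```text
t: 15.15
eef_pos: [0.5308, -0.0253, 0.0534]
tool_rot: [-0.0, 0.998, 0.064, 0.0]
contact_force: [-1.7, -0.2, 1.5]
gripper_width: 0.216
grasp_force: 88.0
```

```bash
python3 - <<'E'
from h import *
go(binp(-.055,0,.052))
p=snap('scene'); cv2.imwrite('pics/e.png',cv2.resize(p['img'][130:260,190:320,::-1],None,fx=4.5,fy=4.5,interpolation=2))
E
```

```text
pos [ 0.5308 -0.0253  0.0534] yaw 7.39 t 15.15 w 0.216 tilt [0.0004 0.0001] F [-1.7 -0.2  1.5] q [ 0.11  0.51 -0.23  2.03  0.19  0.62 -1.69]
(np.float64(0.56195808606893), np.float64(-0.021083757811765955), 0.052, 7.4) -> 0.0314 -0.0001 0.0014 -0.01
```

View pics/e.png

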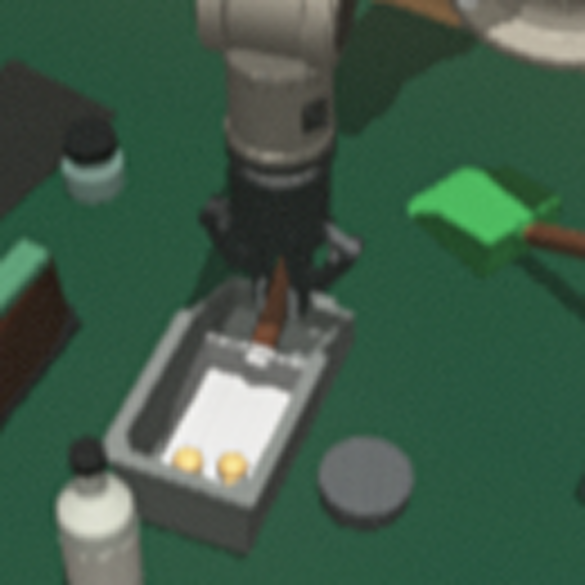

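The scoop lies flat in the bin, tablets gathering at the lip ((188,458), (232,465)) near the back wall. Push on to the wall with light down pressure.

Request:
send_rows(deltas="0.008 0 0.001 0; 0.016 0 0.001 0; 0.022 0 0.001 0; 0.027 0 0.001 0; 0.031 0 0.001 0")

```text
t: 15.7
eef_pos: [0.5606, -0.0215, 0.0525]
tool_rot: [0.0, 0.998, 0.064, -0.0]
contact_force: [-3.2, -0.6, 4.5]
gripper_width: 0.222
grasp_force: 88.1
```

```bash
python3 - <<'E'
from h import *
go(binp(-.055,0,.052))
p=snap('scene'); cv2.imwrite('pics/f.png',cv2.resize(p['img'][180:250,200:290,::-1],None,fx=6,fy=6,interpolation=2))
E
```

```text
pos [ 0.5606 -0.0215  0.0525] yaw 7.38 t 15.7 w 0.222 tilt [-0.0001 -0.    ] F [-3.2 -0.6  4.5] q [ 0.1   0.55 -0.23  1.96  0.19  0.66 -1.68]
(np.float64(0.56195808606893), np.float64(-0.021083757811765955), 0.052, 7.4) -> 0.0014 -0.0002 0.0005 -0.02
```

View pics/f.png

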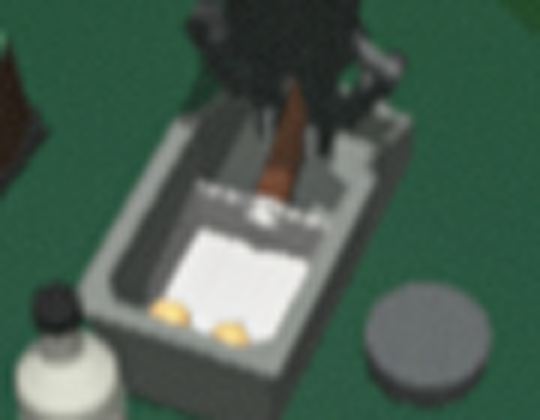

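Request:
send_rows(deltas="0.003 0 0.001 0; 0.006 0 0.001 0; 0.007 0 0.001 0; 0.007 0 0.001 0")

```text
t: 16.15
eef_pos: [0.5678, -0.0206, 0.0518]
tool_rot: [0.0, 0.998, 0.064, 0.001]
contact_force: [-2.3, 0.1, 5.0]
gripper_width: 0.219
grasp_force: 88.5
```

```bash
cat >> h.py <<'E'
def tabs(n,lo=(.35,-.2),hi=(.8,.5)):
    p=bot.read_camera(n); C=cloud(p); im=p['img'].astype(int)
    T=(im[...,0]-im[...,2]>45)&(im[...,0]>150)&(p['depth']>0)&(C[...,0]>lo[0])&(C[...,0]<hi[0])&(C[...,1]>lo[1])&(C[...,1]<hi[1])
    k,lab,st,ce=cv2.connectedComponentsWithStats(T.astype(np.uint8))
    for i in range(1,k):
        if st[i,4]>5:
            c=np.median(C[lab==i],0); a=np.radians(7.4); d=c[:2]-[.6165,-.014]
            print(n,'tab px',ce[i].round(),st[i,4],'xyz',c.round(3),'bin uv',np.round([d@[np.cos(a),np.sin(a)],d@[-np.sin(a),np.cos(a)]],3))
E
python3 - <<'E'
from h import *
go(binp(-.055,0,.052)); tabs('scene',(.5,-.1),(.76,.08)); tabs('top',(.5,-.1),(.76,.08))
E
```

```text
pos [ 0.5678 -0.0206  0.0518] yaw 7.38 t 16.15 w 0.219 tilt [0.0011 0.    ] F [-2.3  0.1  5. ] q [ 0.1   0.56 -0.22  1.94  0.19  0.66 -1.69]
(np.float64(0.56195808606893), np.float64(-0.021083757811765955), 0.052, 7.4) -> -0.0058 -0.0003 -0.0003 -0.02
scene tab px [228. 231.] 25 xyz [ 0.684 -0.032  0.023] bin uv [ 0.065 -0.026]
scene tab px [238. 235.] 18 xyz [0.68  0.008 0.022] bin uv [0.066 0.013]
top tab px [264. 156.] 233 xyz [ 0.698 -0.002  0.02 ] bin uv [0.082 0.002]
```

Request:
send_rows(deltas="0.002 0 0.001 0; 0.004 0 0.001 0; 0.006 0 0.001 0; 0.006 0 0.001 0")

```text
t: 16.65
eef_pos: [0.5687, -0.0206, 0.0514]
tool_rot: [0.001, 0.998, 0.064, -0.005]
contact_force: [-19.8, -1.8, 29.9]
gripper_width: 0.223
grasp_force: 91.6
```

```bash
python3 - <<'E'
from h import *
go(binp(-.055,0,.052)); tabs('scene',(.5,-.1),(.76,.08))
p=bot.read_camera('top'); im=p['img'][130:175,235:290,::-1]; cv2.imwrite('pics/g.png',cv2.resize(im,None,fx=10,fy=10,interpolation=2))
E
```

```text
pos [ 0.5687 -0.0206  0.0514] yaw 7.38 t 16.65 w 0.223 tilt [-0.0091 -0.0022] F [-19.8  -1.8  29.9] q [ 0.1   0.56 -0.22  1.93  0.19  0.68 -1.68]
(np.float64(0.56195808606893), np.float64(-0.021083757811765955), 0.052, 7.4) -> -0.0067 -0.0004 -0.0005 -0.02
scene tab px [228. 231.] 25 xyz [ 0.684 -0.03   0.023] bin uv [ 0.065 -0.024]
scene tab px [239. 235.] 18 xyz [0.682 0.009 0.023] bin uv [0.068 0.014]
```

View pics/g.png

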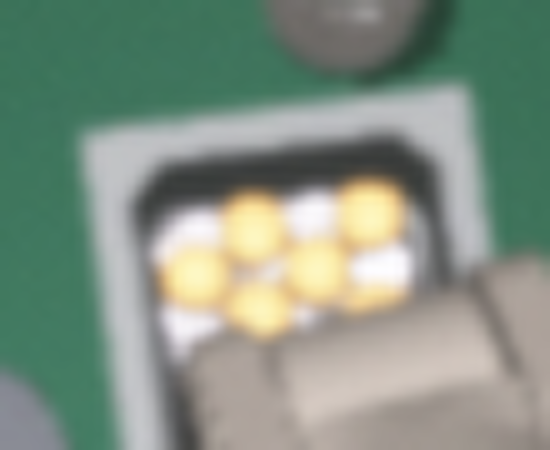

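The crop shows all six tablets on the scoop's white floor ((253,225), (370,212), (195,272), (315,270), (260,308), (372,297)), with the lip against the back wall. Ease off the wall and lift gently.

Request:
send_rows(deltas="-0.003 0 -0.001 0; -0.006 0 -0.003 0; -0.008 0 -0.006 0; -0.008 0 -0.012 0; -0.008 0 -0.02 0")

```text
t: 17.25
eef_pos: [0.5649, -0.0209, 0.0704]
tool_rot: [-0.0, 0.998, 0.064, -0.001]
contact_force: [0.2, -0.3, -2.4]
gripper_width: 0.215
grasp_force: 87.4
```

```bash
python3 - <<'E'
from h import *
go(binp(-.055,0,.052)); pitch(bot.read_camera('scene')); tabs('scene',(.5,-.1),(.76,.08)); tabs('top',(.5,-.1),(.76,.08))
E
```

```text
pos [ 0.5649 -0.0209  0.0704] yaw 7.38 t 17.25 w 0.215 tilt [-0.0013  0.    ] F [ 0.2 -0.3 -2.4] q [ 0.11  0.53 -0.23  1.94  0.18  0.7  -1.68]
(np.float64(0.56195808606893), np.float64(-0.021083757811765955), 0.052, 7.4) -> -0.0029 -0.0002 0.0184 -0.02
pitch 0.3 n 149 x 0.055 0.103 z 0.0457 maxx 0.106 lowz 0.05
scene tab px [233. 231.] 103 xyz [ 0.686 -0.006  0.041] bin uv [ 0.07  -0.001]
top tab px [264. 155.] 226 xyz [ 0.698 -0.001  0.039] bin uv [0.082 0.002]
```

Request:
send_rows(deltas="0 0 -0.01 0; 0 0 -0.025 0; 0 0 -0.045 0; 0 0 -0.065 0; 0 0 -0.085 0")

```text
t: 17.95
eef_pos: [0.5655, -0.0208, 0.1575]
tool_rot: [0.0, 0.998, 0.064, 0.001]
contact_force: [0.0, 0.2, -2.0]
gripper_width: 0.216
grasp_force: 87.3
```

Request:
send_rows(deltas="0 0 -0.02 0; 0 0 -0.04 0; 0 0 -0.06 0; 0 0 -0.08 0; 0 0 -0.095 0")

```text
t: 18.45
eef_pos: [0.5656, -0.0207, 0.2532]
tool_rot: [0.0, 0.998, 0.064, 0.001]
contact_force: [0.2, 0.4, -1.6]
gripper_width: 0.216
grasp_force: 87.4
```

Request:
send_rows(deltas="0 0 -0.008 0; 0 0 -0.012 0; 0 0 -0.012 0")

```text
t: 18.75
eef_pos: [0.5652, -0.0208, 0.2629]
tool_rot: [0.0, 0.998, 0.064, 0.0]
contact_force: [0.2, 0.0, -2.2]
gripper_width: 0.215
grasp_force: 87.4
```

```bash
python3 - <<'E'
from h import *
go((.52,.05,.265,5),(.345,.27,.265,-0.5)); pitch(bot.read_camera('scene')); tabs('scene',(.5,-.1),(.8,.08)); tabs('top',(.5,-.1),(.8,.08))
E
```

```text
pos [ 0.5652 -0.0208  0.2629] yaw 7.39 t 18.75 w 0.215 tilt [ 0.0005 -0.    ] F [ 0.2  0.  -2.2] q [ 0.15  0.29 -0.27  1.78  0.09  1.08 -1.6 ]
(0.52, 0.05, 0.265, 5) -> -0.0357 -0.0761 -0.0022 2.39
(0.345, 0.27, 0.265, -0.5) -> -0.181 -0.3167 -0.0023 7.89
pitch 1.6 n 227 x 0.055 0.156 z 0.044 maxx 0.157 lowz 0.196
scene tab px [230. 198.] 260 xyz [ 0.697 -0.003  0.229] bin uv [0.081 0.001]
top tab px [266. 139.] 194 xyz [ 0.704 -0.001  0.229] bin uv [0.088 0.002]
```

Request:
send_rows(deltas="-0.004 -0.006 0 1; -0.011 -0.018 0 3; -0.02 -0.034 0 5; -0.029 -0.051 0 7; -0.037 -0.065 0 7.9")

```text
t: 19.45
eef_pos: [0.5191, 0.0402, 0.2621]
tool_rot: [-0.0, 1.0, -0.005, -0.0]
contact_force: [-0.1, -0.8, -2.1]
gripper_width: 0.218
grasp_force: 87.4
```

```bash
python3 - <<'E'
from h import *
go((.345,.27,.265,-0.5)); tabs('top',(.4,-.1),(.8,.3))
E
```

```text
pos [0.5191 0.0402 0.2621] yaw -0.58 t 19.45 w 0.218 tilt [-0.0009  0.0003] F [-0.1 -0.8 -2.1] q [ 0.06  0.22 -0.29  1.88  0.07  1.06 -1.85]
(0.345, 0.27, 0.265, -0.5) -> -0.1764 -0.228 -0.0027 -0.08
top tab px [250. 156.] 281 xyz [0.654 0.042 0.229] bin uv [0.044 0.051]
```

Request:
send_rows(deltas="-0.006 -0.008 0 0; -0.018 -0.023 0 0; -0.03 -0.039 0 0; -0.043 -0.055 0 0; -0.055 -0.071 0 0")

```text
t: 20.0
eef_pos: [0.4653, 0.1106, 0.2623]
tool_rot: [0.0, 1.0, -0.005, -0.0]
contact_force: [-0.1, 0.3, -2.2]
gripper_width: 0.22
grasp_force: 87.4
```

Request:
send_rows(deltas="-0.012 -0.016 0 0; -0.025 -0.032 0 0; -0.037 -0.048 0 0; -0.049 -0.064 0 0; -0.061 -0.08 0 0")

```text
t: 20.5
eef_pos: [0.4051, 0.1913, 0.2624]
tool_rot: [0.0, 1.0, -0.005, 0.0]
contact_force: [0.3, 0.3, -2.8]
gripper_width: 0.217
grasp_force: 87.4
```

Request:
send_rows(deltas="-0.012 -0.016 0 0; -0.024 -0.032 0 0; -0.036 -0.048 0 0; -0.048 -0.062 0 0; -0.058 -0.074 0 0")

```text
t: 21.0
eef_pos: [0.3477, 0.2661, 0.2625]
tool_rot: [-0.0, 1.0, -0.005, 0.0]
contact_force: [-0.2, 0.4, -2.2]
gripper_width: 0.221
grasp_force: 87.4
```

```bash
python3 - <<'E'
from h import *
go((.345,.27,.265,-0.5),(.335,.39,.265,-0.5)); tabs('top',(.3,.1),(.6,.5)); p=bot.read_camera('scene'); pitch(p); lm(p,['lid_edge','lid_hinge','tank'])
E
```

```text
pos [0.3477 0.2661 0.2625] yaw -0.52 t 21.0 w 0.221 tilt [0.0002 0.0003] F [-0.2  0.4 -2.2] q [-0.28  0.09 -0.53  2.03  0.05  1.03 -2.43]
(0.345, 0.27, 0.265, -0.5) -> -0.0027 -0.0039 -0.0025 -0.02
(0.335, 0.39, 0.265, -0.5) -> -0.0138 -0.1238 -0.0025 -0.02
top tab px [168. 220.] 291 xyz [0.474 0.27  0.23 ] bin uv [-0.105  0.3  ]
top tab px [181. 213.] 58 xyz [0.495 0.234 0.23 ] bin uv [-0.088  0.261]
top tab px [161. 253.] 23 xyz [0.384 0.307 0.13 ] bin uv [-0.19   0.348]
pitch 0.6 n 173 x 0.055 0.152 z 0.0442 maxx 0.161 lowz 0.048
lid_edge [0.526 0.388 0.312] 0.63
lid_edge [ 0.633  0.106 -0.005] 0.26
lid_edge [ 0.458  0.362 -0.002] 0.18
lid_hinge [0.517 0.39  0.166] 0.8
tank [0.453 0.241 0.222] 0.55
tank [0.51  0.388 0.166] 0.19
```

Request:
send_rows(deltas="-0.002 -0.008 0 0; -0.004 -0.022 0 0; -0.006 -0.038 0 0; -0.008 -0.054 0 0; -0.01 -0.07 0 0")

```text
t: 21.8
eef_pos: [0.3391, 0.3362, 0.2624]
tool_rot: [-0.0, 1.0, -0.005, 0.0]
contact_force: [0.9, 0.2, -2.5]
gripper_width: 0.222
grasp_force: 87.4
```

Request:
send_rows(deltas="-0.001 -0.016 0 0; -0.002 -0.032 0 0; -0.003 -0.045 0 0; -0.004 -0.053 0 0; -0.004 -0.053 0 0")

```text
t: 22.3
eef_pos: [0.335, 0.3895, 0.2624]
tool_rot: [-0.0, 1.0, -0.004, -0.0]
contact_force: [-0.8, 0.2, -1.9]
gripper_width: 0.217
grasp_force: 87.4
```

```bash
python3 - <<'E'
from h import *
go((.335,.39,.265,-0.5),(.335,.39,.195,-.5)); 
p=bot.read_camera('top'); C=cloud(p); x,y,z=C[...,0],C[...,1],C[...,2]
m=(p['depth']>0)&(abs(y-.39)<.075)&(z>.195)&(z<.24)&(x>.42)&(x<.515)
q=C[m]; print('scoop x',np.percentile(q[:,0],99),'y',np.percentile(q[:,1],[1,99]))
for nm,mm in [('left',(abs(x-.445)<.04)&(y>.43)&(y<.48)),('right',(abs(x-.445)<.04)&(y>.3)&(y<.34)),('near',(abs(y-.39)<.06)&(x>.35)&(x<.4))]:
    q=C[mm&(abs(z-.165)<.006)]; print(nm,len(q),np.median(q,0).round(4) if len(q) else '')
tabs('top',(.3,.3),(.6,.5)); tabs('scene',(.3,.3),(.6,.5))
E
```

```text
pos [0.335  0.3895 0.2624] yaw -0.45 t 22.3 w 0.217 tilt [-0.0005  0.0006] F [-0.8  0.2 -1.9] q [-0.47  0.24 -0.6   1.88  0.15  1.07 -2.7 ]
(0.335, 0.39, 0.265, -0.5) -> -0.0 -0.0005 -0.0026 0.05
(0.335, 0.39, 0.195, -0.5) -> 0.0 -0.0004 0.0674 0.05
scoop x 0.5147680776239043 y [0.33115686 0.43180846]
left 15 [0.4774 0.4585 0.1653]
right 60 [0.4406 0.3227 0.1642]
near 66 [0.3744 0.3771 0.1652]
top tab px [161. 233.] 154 xyz [0.446 0.308 0.127] bin uv [-0.128  0.342]
top tab px [122. 226.] 306 xyz [0.461 0.393 0.23 ] bin uv [-0.102  0.424]
top tab px [135. 218.] 53 xyz [0.482 0.357 0.23 ] bin uv [-0.086  0.385]
scene tab px [347. 208.] 35 xyz [0.48  0.305 0.132] bin uv [-0.094  0.334]
```

Request:
send_rows(deltas="0 0 0.006 0; 0 0 0.018 0; 0 0 0.034 0; 0 0 0.05 0; 0 0 0.062 0")

```text
t: 22.95
eef_pos: [0.3351, 0.3875, 0.1986]
tool_rot: [0.001, 1.0, -0.005, -0.001]
contact_force: [-0.0, -0.3, -2.3]
gripper_width: 0.217
grasp_force: 87.4
```

Request:
send_rows(deltas="0.003 0 0.003 0; 0.007 0 0.003 0; 0.011 0 0.003 0; 0.014 0 0.001 0; 0.014 0 0.001 0")

```text
t: 23.45
eef_pos: [0.3503, 0.3887, 0.2003]
tool_rot: [-0.001, 1.0, -0.005, 0.001]
contact_force: [0.2, 1.3, -2.3]
gripper_width: 0.216
grasp_force: 87.4
```

```bash
python3 - <<'E'
from h import *
go((.347,.39,.195,-0.5)); pitch(bot.read_camera('scene')); lm(bot.read_camera('scene'),['lid_edge'])
E
```

```text
pos [0.3503 0.3887 0.2003] yaw -0.57 t 23.45 w 0.216 tilt [0.0012 0.0012] F [ 0.2  1.3 -2.3] q [-0.48  0.33 -0.57  1.93  0.22  0.95 -2.74]
(0.347, 0.39, 0.195, -0.5) -> -0.0033 -0.0012 0.0053 -0.07h.py:28: RuntimeWarning: Mean of empty slice.
  A=np.c_[b[:,0],b[:,1],np.ones(len(b))]; k=np.linalg.lstsq(A,b[:,2],rcond=None)[0]; r=abs(A@k-b[:,2]); b2=b[r<max(.004,1.0*r.mean())]
  ret = ret.dtype.type(ret / rcount)
Traceback (most recent call last):
  File "h.py", line 32, in pitch
    print('pitch',round(np.degrees(np.arctan(k[0])),1),'n',len(b),'x',b[:,0].min().round(3),b[:,0].max().round(3),'z',(k[0]*.105+k[2]).round(4),'maxx',L[:,0].max().round(3),'lowz',np.percentile(L[:,2],98).round(3))
                                                                      ~~~~~~~~~~^^
ValueError: zero-size array to reduction operation minimum which has no identity
```

Request:
send_rows(deltas="0 -0.001 0.005 0; 0 -0.001 0.01 0; 0.002 -0.001 0.011 0; 0.005 -0.001 0.011 0; 0.005 -0.001 0.011 0")

```text
t: 24.05
eef_pos: [0.3516, 0.3892, 0.1877]
tool_rot: [0.001, 1.0, -0.004, -0.002]
contact_force: [-6.5, 0.4, -2.2]
gripper_width: 0.216
grasp_force: 87.8
```

```bash
python3 - <<'E'
from h import *
go((.347,.39,.195,-0.5)); tabs('top',(.3,.3),(.6,.5)); lm(bot.read_camera('scene'),['lid_edge'])
E
```

```text
pos [0.3516 0.3892 0.1877] yaw -0.46 t 24.05 w 0.216 tilt [-0.0048 -0.0018] F [-6.5  0.4 -2.2] q [-0.49  0.35 -0.57  1.93  0.23  0.93 -2.74]
(0.347, 0.39, 0.195, -0.5) -> -0.0047 -0.0007 -0.0073 0.04
top tab px [161. 233.] 148 xyz [0.446 0.307 0.128] bin uv [-0.128  0.341]
top tab px [133. 220.] 319 xyz [0.481 0.388 0.154] bin uv [-0.083  0.416]
lid_edge [0.524 0.388 0.313] 0.74
```

Request:
send_rows(deltas="0.005 0 -0.006 0; 0.01 0 -0.014 0; 0.015 0 -0.022 0; 0.02 0 -0.029 0; 0.025 0 -0.036 0")

```text
t: 24.7
eef_pos: [0.3763, 0.3891, 0.2239]
tool_rot: [0.001, 1.0, -0.004, -0.003]
contact_force: [-4.7, 0.1, -3.0]
gripper_width: 0.214
grasp_force: 87.0
```

```bash
python3 - <<'E'
from h import *
go((.347,.39,.195,-0.5)); tabs('top',(.3,.3),(.6,.5)); p=bot.read_camera('scene'); lm(p,['lid_edge','scoop']); tabs('scene',(.3,.3),(.6,.5))
E
```

```text
pos [0.3763 0.3891 0.2239] yaw -0.42 t 24.7 w 0.214 tilt [-0.0054 -0.0019] F [-4.7  0.1 -3. ] q [-0.45  0.33 -0.57  1.86  0.2   1.01 -2.68]
(0.347, 0.39, 0.195, -0.5) -> -0.0291 -0.0007 0.029 0.08
top tab px [161. 231.] 139 xyz [0.45  0.307 0.129] bin uv [-0.124  0.34 ]
top tab px [132. 220.] 318 xyz [0.483 0.389 0.159] bin uv [-0.08   0.417]
lid_edge [0.525 0.385 0.313] 0.76
scoop [0.328 0.054 0.002] 0.93
scene tab px [347. 208.] 35 xyz [0.48  0.305 0.132] bin uv [-0.094  0.334]
```

Request:
send_rows(deltas="0.01 0 -0.011 0; 0.02 0 -0.02 0; 0.03 0 -0.028 0; 0.04 0 -0.034 0; 0.05 0 -0.039 0")

```text
t: 25.45
eef_pos: [0.4284, 0.3889, 0.2634]
tool_rot: [0.0, 1.0, -0.004, -0.001]
contact_force: [-9.2, 1.2, -2.6]
gripper_width: 0.22
grasp_force: 85.6
```

```bash
python3 - <<'E'
from h import *
go((.347,.39,.195,-0.5)); tabs('top',(.3,.3),(.6,.5)); p=bot.read_camera('scene'); lm(p,['lid_edge','scoop'])
E
```

```text
pos [0.4284 0.3889 0.2634] yaw -0.47 t 25.45 w 0.22 tilt [-0.0029 -0.0005] F [-9.2  1.2 -2.6] q [-0.41  0.35 -0.55  1.73  0.2   1.12 -2.6 ]
(0.347, 0.39, 0.195, -0.5) -> -0.0812 -0.0005 0.0686 0.03
top tab px [162. 230.] 113 xyz [0.458 0.306 0.13 ] bin uv [-0.116  0.338]
top tab px [130. 218.] 275 xyz [0.488 0.39  0.167] bin uv [-0.075  0.417]
top tab px [ 73. 286.] 7 xyz [0.348 0.331 0.65 ] bin uv [-0.222  0.377]
lid_edge [0.528 0.387 0.315] 0.82
scoop [ 0.329  0.055 -0.001] 0.9
```

Request:
send_rows(deltas="0 0 0.008 0; 0 0 0.016 0; -0.002 0 0.022 0; -0.006 0 0.026 0; -0.012 0 0.026 0")

```text
t: 26.15
eef_pos: [0.4172, 0.3882, 0.2365]
tool_rot: [0.0, 1.0, -0.005, -0.0]
contact_force: [0.5, -0.5, -2.8]
gripper_width: 0.218
grasp_force: 85.9
```

```bash
python3 - <<'E'
from h import *
go((.347,.39,.195,-0.5)); tabs('top',(.3,.3),(.6,.5)); p=bot.read_camera('scene'); lm(p,['lid_edge','scoop'])
E
```

```text
pos [0.4172 0.3882 0.2365] yaw -0.54 t 26.15 w 0.218 tilt [-0.0006 -0.001 ] F [ 0.5 -0.5 -2.8] q [-0.42  0.36 -0.55  1.78  0.21  1.06 -2.63]
(0.347, 0.39, 0.195, -0.5) -> -0.0701 -0.0011 0.0415 -0.04
top tab px [162. 231.] 124 xyz [0.455 0.307 0.129] bin uv [-0.119  0.339]
top tab px [136. 218.] 262 xyz [0.491 0.386 0.127] bin uv [-0.073  0.413]
lid_edge [0.528 0.389 0.311] 0.87
scoop [ 0.328  0.056 -0.001] 0.75
scoop [ 0.674 -0.403 -0.002] 0.29
```

Request:
send_rows(deltas="-0.008 0 0 0; -0.016 0 0 0; -0.024 0 0 0; -0.03 0 0 0; -0.03 0 0 0")

```text
t: 26.85
eef_pos: [0.3863, 0.3894, 0.2377]
tool_rot: [-0.0, 1.0, -0.004, 0.0]
contact_force: [-0.3, -0.5, -1.8]
gripper_width: 0.219
grasp_force: 85.9
```

```bash
python3 - <<'E'
from h import *
go((.347,.39,.195,-0.5)); tabs('top',(.3,.3),(.6,.5)); tabs('scene',(.3,.3),(.6,.5)); p=bot.read_camera('top')
cv2.imwrite('pics/h.png',cv2.resize(p['img'][185:270,95:190,::-1],None,fx=7,fy=7,interpolation=2))
E
```

```text
pos [0.3863 0.3894 0.2377] yaw -0.43 t 26.85 w 0.219 tilt [0.0003 0.0002] F [-0.3 -0.5 -1.8] q [-0.44  0.32 -0.56  1.83  0.2   1.04 -2.66]
(0.347, 0.39, 0.195, -0.5) -> -0.0393 -0.0003 0.0427 0.07
top tab px [161. 231.] 137 xyz [0.451 0.307 0.128] bin uv [-0.122  0.34 ]
top tab px [130. 216.] 113 xyz [0.496 0.41  0.102] bin uv [-0.065  0.436]
top tab px [148. 214.] 28 xyz [0.501 0.353 0.105] bin uv [-0.067  0.379]
top tab px [142. 224.] 14 xyz [0.471 0.375 0.099] bin uv [-0.094  0.404]
scene tab px [347. 208.] 34 xyz [0.481 0.305 0.131] bin uv [-0.093  0.334]
```

Request:
send_rows(deltas="0 0 -0.01 0; 0 0 -0.03 0; 0 0 -0.055 0; 0 0 -0.08 0; 0 0 -0.1 0")

```text
t: 27.5
eef_pos: [0.3878, 0.3893, 0.3398]
tool_rot: [-0.001, 1.0, -0.005, 0.001]
contact_force: [-0.2, 1.3, -2.2]
gripper_width: 0.219
grasp_force: 85.9
```

Request:
send_rows(deltas="0.002 0.03 -0.02 0; 0.005 0.07 -0.02 0; 0.007 0.11 -0.02 0; 0.007 0.12 -0.02 0; 0.007 0.12 -0.02 0")

```text
t: 28.0
eef_pos: [0.3939, 0.2674, 0.3582]
tool_rot: [0.0, 1.0, -0.006, 0.001]
contact_force: [-0.2, 0.1, -1.8]
gripper_width: 0.218
grasp_force: 86.4
```

```bash
python3 - <<'E'
from h import *
go((.347,.27,.36,-0.5)); tabs('top',(.2,.2),(.8,.6)); tabs('scene',(.5,-.1),(.8,.1));
for n in ['top','scene']:
    p=bot.read_camera(n); 
    for d in bot.landmark_of(p,'tablet0')[:9]: print(n,np.round(d['xyz'],3),round(d['confidence'],2))
    if n=='top': cv2.imwrite('pics/h.png',cv2.resize(p['img'][185:270,95:190,::-1],None,fx=7,fy=7,interpolation=2))
E
```

```text
pos [0.3939 0.2674 0.3582] yaw -0.72 t 28.0 w 0.218 tilt [ 0.0014 -0.0002] F [-0.2  0.1 -1.8] q [-0.24  0.08 -0.52  1.82  0.04  1.25 -2.35]
(0.347, 0.27, 0.36, -0.5) -> -0.047 -0.002 -0.0018 -0.22
top tab px [ 89. 133.] 131 xyz [0.776 0.577 0.022] bin uv [0.234 0.565]
top tab px [126. 133.] 184 xyz [0.779 0.454 0.021] bin uv [0.222 0.443]
top tab px [161. 133.] 118 xyz [0.779 0.34  0.02 ] bin uv [0.207 0.33 ]
top tab px [ 79. 153.] 9 xyz [0.698 0.586 0.077] bin uv [0.158 0.584]
top tab px [ 87. 152.] 18 xyz [0.716 0.587 0.012] bin uv [0.176 0.584]
top tab px [ 86. 165.] 27 xyz [0.669 0.586 0.013] bin uv [0.13  0.588]
top tab px [ 85. 176.] 39 xyz [0.634 0.577 0.016] bin uv [0.094 0.584]
top tab px [ 87. 189.] 38 xyz [0.591 0.577 0.013] bin uv [0.05  0.589]
top tab px [162. 215.] 33 xyz [0.496 0.305 0.131] bin uv [-0.078  0.332]
top tab px [130. 216.] 111 xyz [0.496 0.41  0.102] bin uv [-0.065  0.436]
top tab px [148. 214.] 28 xyz [0.501 0.352 0.106] bin uv [-0.067  0.378]
top tab px [142. 224.] 42 xyz [0.471 0.374 0.096] bin uv [-0.094  0.404]
top tab px [ 76. 287.] 11 xyz [0.272 0.597 0.026] bin uv [-0.263  0.651]
top [ 0.723 -0.214 -0.002] 0.62
top [0.5   0.35  0.094] 0.57
top [0.502 0.418 0.096] 0.42
top [0.487 0.407 0.098] 0.36
top [0.508 0.396 0.099] 0.36
top [ 0.626  0.105 -0.002] 0.19
scene [0.525 0.387 0.314] 0.53
```

View pics/h.png

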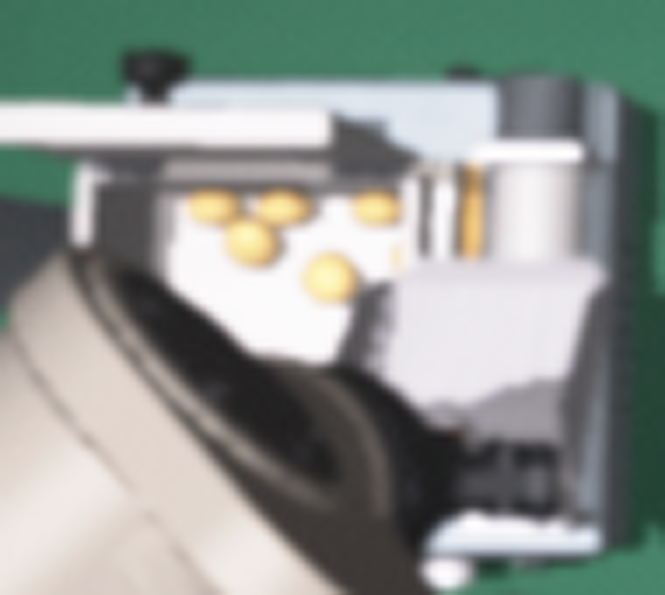

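Five tablets show on the tank floor ((212,207), (283,206), (375,207), (250,243), (328,277)), with the edge of the sixth at (397,257) beside the scoop; the scoop itself is empty. Back to the mat.

```bash
python3 - <<'E'
from h import *
go((.47,-.05,.34,-1),(.489,-.38,.25,-1))
E
```

```text
pos [0.3929 0.2704 0.3574] yaw -0.38 t 28.3 w 0.218 tilt [-0.0004  0.0005] F [ 0.2  1.  -1.7] q [-0.24  0.08 -0.52  1.82  0.04  1.25 -2.35]
(0.47, -0.05, 0.34, -1) -> 0.0792 0.3198 0.0172 0.62
(0.489, -0.38, 0.25, -1) -> 0.1005 0.6498 0.107 0.62
```

Request:
send_rows(deltas="0.02 0.03 0 0; 0.04 0.07 0 0; 0.055 0.115 0 0; 0.07 0.16 0 0; 0.08 0.205 0 0")

```text
t: 28.8
eef_pos: [0.4723, 0.0622, 0.3573]
tool_rot: [-0.0, 1.0, -0.004, 0.0]
contact_force: [0.3, 0.3, -1.4]
gripper_width: 0.218
grasp_force: 86.4
```

Request:
send_rows(deltas="0.002 0.046 0 0; 0.004 0.092 0 0; 0.006 0.138 0 0; 0.008 0.184 0 0; 0.01 0.23 0 0")

```text
t: 29.3
eef_pos: [0.4798, -0.1679, 0.3574]
tool_rot: [-0.0, 1.0, -0.004, 0.0]
contact_force: [0.9, -0.7, -2.1]
gripper_width: 0.219
grasp_force: 86.4
```

Request:
send_rows(deltas="0 0.046 0 0; 0 0.092 0 0; 0 0.138 0 0; 0 0.174 0 0; 0 0.2 0 0")

```text
t: 29.8
eef_pos: [0.4776, -0.3693, 0.3568]
tool_rot: [0.0, 1.0, -0.005, -0.001]
contact_force: [-0.1, 0.6, -2.0]
gripper_width: 0.219
grasp_force: 86.4
```

```bash
python3 - <<'E'
from h import *
go((.489,-.38,.25,-1),(.489,-.38,.145,-1)); tabs('top',(.35,.3),(.52,.5))
for n in ['scene','top']:
  p=bot.read_camera(n); lm(p,['scoop','scoop_grip'])
  try: pitch(p)
  except Exception: pass
E
```

```text
pos [ 0.4776 -0.3693  0.3568] yaw -0.59 t 29.8 w 0.219 tilt [-0.001  -0.0005] F [-0.1  0.6 -2. ] q [ 0.51  0.27  0.05  1.58 -0.01  1.29 -1.01]
(0.489, -0.38, 0.25, -1) -> 0.0116 0.0106 0.1068 0.41
(0.489, -0.38, 0.145, -1) -> 0.0117 0.0105 0.2118 0.41
top tab px [161. 234.] 156 xyz [0.444 0.308 0.127] bin uv [-0.129  0.342]
top tab px [130. 216.] 111 xyz [0.496 0.41  0.102] bin uv [-0.065  0.436]
top tab px [148. 214.] 28 xyz [0.501 0.353 0.104] bin uv [-0.067  0.379]
top tab px [142. 224.] 42 xyz [0.471 0.374 0.097] bin uv [-0.094  0.404]
scoop [ 0.329  0.055 -0.003] 0.84
scoop [ 0.513 -0.374  0.26 ] 0.6
scoop [ 0.678 -0.406 -0.   ] 0.38
scoop_grip [ 0.468 -0.372  0.374] 0.94
scoop_grip [0.364 0.153 0.059] 0.66
pitch 39.7 n 79 x 0.056 0.076 z 0.1516 maxx 0.076 lowz 0.127
scoop [ 0.326  0.054 -0.003] 0.67
scoop [ 0.489 -0.371 -0.   ] 0.45
scoop_grip [ 0.467 -0.362  0.374] 0.77
scoop_grip [0.363 0.158 0.056] 0.62
pitch 41.0 n 133 x 0.056 0.079 z 0.1531 maxx 0.079 lowz 0.128
```

Request:
send_rows(deltas="0.011 0.011 0.05 0.4; 0.011 0.011 0.1 0.4; 0.011 0.011 0.15 0.4; 0.011 0.011 0.19 0.4; 0.011 0.011 0.2 0.4")

```text
t: 30.75
eef_pos: [0.486, -0.3751, 0.1527]
tool_rot: [-0.002, 1.0, -0.007, -0.004]
contact_force: [-0.9, 0.0, -1.5]
gripper_width: 0.216
grasp_force: 86.1
```

Request:
send_rows(deltas="0 0 0.004 0; -0.001 0 0.01 0; -0.006 0 0.015 0; -0.012 0 0.021 0; -0.019 0 0.027 0")

```text
t: 31.25
eef_pos: [0.4695, -0.3785, 0.1318]
tool_rot: [0.001, 1.0, -0.008, 0.001]
contact_force: [-4.5, 1.0, 15.6]
gripper_width: 0.218
grasp_force: 89.5
```

```bash
python3 - <<'E'
from h import *
go((.465,-.38,.125,-1),(.443,-.38,.104,-1),(.426,-.38,.079,-1),(.4135,-.38,.052,-1)); 
p=bot.read_camera('top'); print(p['img'][216:228,146:158].astype(int)[...,0]-p['img'][216:228,146:158].astype(int)[...,2])
for n in ['scene']:
  p=bot.read_camera(n); lm(p,['scoop'])
  try: pitch(p)
  except Exception: pass
E
```

```text
pos [ 0.4695 -0.3785  0.1318] yaw -0.95 t 31.25 w 0.218 tilt [ 0.0022 -0.0018] F [-4.5  1.  15.6] q [ 0.55  0.48  0.04  1.83 -0.02  0.83 -0.99]
(0.465, -0.38, 0.125, -1) -> -0.0045 0.0016 0.0068 0.05
(0.443, -0.38, 0.104, -1) -> -0.0265 0.0019 0.0278 0.05
(0.426, -0.38, 0.079, -1) -> -0.0436 0.0021 0.0528 0.05
(0.4135, -0.38, 0.052, -1) -> -0.0561 0.0023 0.0797 0.05
[[50 73 79 79 77 55 22  4  4  3  2  0]
 [11 21 26 25 22 16  5  3  3  3  3  1]
 [ 1  2  2  2  2  3  3  3  3  3  5  0]
 [ 1  1  1  1  2  8  8  3  3  4  4  1]
 [ 1  1  1  2  9 32 19  6  3  4  5  1]
 [ 1  1  1  2 12 45 24  7  3  3  4  0]
 [ 4  1  1  2 11 37 20  6  3  3  5  0]
 [12  2  0  2  5 16 13  5  3  4  5  0]
 [21  3  1  1  1  4  3  3  3  5  4  0]
 [19  2  1  0  0  1  1  2  2  4  5  0]
 [ 6  1  1  1  1  1  0  2  2  3  5  1]
 [ 1  1  1  1  1  1  0  2  4  4  4  0]]
scoop [ 0.511 -0.377  0.034] 0.86
scoop [0.329 0.056 0.   ] 0.7h.py:28: RuntimeWarning: Mean of empty slice.
  A=np.c_[b[:,0],b[:,1],np.ones(len(b))]; k=np.linalg.lstsq(A,b[:,2],rcond=None)[0]; r=abs(A@k-b[:,2]); b2=b[r<max(.004,1.0*r.mean())]
  ret = ret.dtype.type(ret / rcount)
```

The warm pixels at (151,221) confirm the sixth tablet by the tank's -y wall. Continue levelling on the mat.

Request:
send_rows(deltas="-0.008 0.001 0.01 0; -0.017 0.001 0.019 0; -0.026 0.002 0.028 0; -0.032 0.002 0.036 0; -0.038 0.002 0.044 0")

```text
t: 31.95
eef_pos: [0.4314, -0.3802, 0.0876]
tool_rot: [0.001, 1.0, -0.009, 0.001]
contact_force: [-1.8, -0.7, 5.1]
gripper_width: 0.218
grasp_force: 77.6
```

```bash
python3 - <<'E'
from h import *
go((.426,-.38,.079,-1),(.4135,-.38,.052,-1)); 
for n in ['scene','top']:
  p=bot.read_camera(n); lm(p,['scoop'])
  try: pitch(p)
  except Exception: pass
E
```

```text
pos [ 0.4314 -0.3802  0.0876] yaw -0.99 t 31.95 w 0.218 tilt [ 0.0025 -0.0021] F [-1.8 -0.7  5.1] q [ 0.59  0.5   0.03  1.93 -0.02  0.71 -0.95]
(0.426, -0.38, 0.079, -1) -> -0.0054 -0.0002 0.0086 0.01
(0.4135, -0.38, 0.052, -1) -> -0.018 -0.0 0.0356 0.01
scoop [ 0.51  -0.38   0.015] 0.79
scoop [ 0.328  0.056 -0.003] 0.6
scoop [ 0.796 -0.024 -0.001] 0.19
pitch 13.8 n 182 x 0.056 0.128 z 0.0724 maxx 0.129 lowz 0.081
scoop [0.324 0.058 0.001] 0.76
scoop [ 0.508 -0.38   0.018] 0.69
scoop [ 0.62  -0.018  0.002] 0.28
pitch 14.9 n 322 x 0.055 0.13 z 0.0756 maxx 0.13 lowz 0.083
```

Request:
send_rows(deltas="-0.004 0 0.009 0; -0.008 0 0.018 0; -0.012 0 0.026 0; -0.016 0 0.032 0; -0.018 0 0.036 0")

```text
t: 32.75
eef_pos: [0.4139, -0.3789, 0.0509]
tool_rot: [0.0, 1.0, -0.008, 0.0]
contact_force: [-6.1, 3.5, 21.6]
gripper_width: 0.217
grasp_force: 76.7
```

```bash
python3 - <<'E'
from h import *
go((.4135,-.38,.052,-1)); 
for n in ['scene','top']:
  p=bot.read_camera(n); lm(p,['scoop'])
  try: pitch(p)
  except Exception: pass
E
```

```text
pos [ 0.4139 -0.3789  0.0509] yaw -0.9 t 32.75 w 0.217 tilt [ 0.0009 -0.0004] F [-6.1  3.5 21.6] q [ 0.61  0.54  0.03  1.97 -0.03  0.63 -0.93]
(0.4135, -0.38, 0.052, -1) -> -0.0004 0.0011 -0.0011 0.1
scoop [ 0.512 -0.381  0.003] 0.84
scoop [ 0.331  0.052 -0.002] 0.58
pitch -1.0 n 190 x 0.056 0.15 z 0.0413 maxx 0.153 lowz 0.046
scoop [ 0.513 -0.38   0.009] 0.79
scoop [ 0.48   0.53  -0.003] 0.64
scoop [0.325 0.054 0.   ] 0.6
pitch -0.4 n 412 x 0.056 0.151 z 0.0444 maxx 0.151 lowz 0.05
```

Request:
send_rows(deltas="0 0 -0.001 0; 0.004 0 -0.002 0; 0.009 0 -0.002 0; 0.009 0 -0.002 0; 0.009 0 -0.002 0")

```text
t: 33.55
eef_pos: [0.4224, -0.3784, 0.0519]
tool_rot: [-0.0, 1.0, -0.008, -0.0]
contact_force: [-0.2, -0.3, -1.3]
gripper_width: 0.217
grasp_force: 74.1
```

```bash
python3 - <<'E'
from h import *
go((.4135,-.38,.052,-1))
for n in ['scene','top']:
  p=bot.read_camera(n); lm(p,['scoop','cream_jar'])
  try: pitch(p)
  except Exception: pass
E
```

```text
pos [ 0.4224 -0.3784  0.0519] yaw -0.88 t 33.55 w 0.217 tilt [-0.0009  0.0008] F [-0.2 -0.3 -1.3] q [ 0.6   0.55  0.03  1.96 -0.03  0.64 -0.94]
(0.4135, -0.38, 0.052, -1) -> -0.0089 0.0018 -0.0001 0.12
scoop [ 0.523 -0.379  0.006] 0.86
scoop [ 0.327  0.054 -0.003] 0.71
scoop [ 0.724 -0.215 -0.002] 0.69
cream_jar [ 0.459  0.361 -0.001] 0.68
cream_jar [ 0.451 -0.263  0.002] 0.51
pitch -0.4 n 188 x 0.057 0.151 z 0.043 maxx 0.152 lowz 0.048
scoop [ 0.518 -0.376  0.007] 0.86
scoop [0.325 0.056 0.002] 0.59
scoop [ 0.799 -0.025  0.002] 0.26
cream_jar [ 0.452 -0.263  0.005] 0.75
cream_jar [ 0.49  -0.373  0.003] 0.51
pitch -0.1 n 387 x 0.055 0.149 z 0.0456 maxx 0.15 lowz 0.051
```

Request:
send_rows(deltas="0 0 0.001 0; 0 0 0.0015 0; 0 0 0.0015 0")

```text
t: 34.25
eef_pos: [0.4224, -0.379, 0.0515]
tool_rot: [0.0, 1.0, -0.008, 0.0]
contact_force: [-2.3, 0.3, 5.0]
gripper_width: 0.222
grasp_force: 75.0
```

Request:
send_rows(deltas="0 0 0 0; 0 0 0 0; 0 0 0 0; 0 0 0 0", claw=0.55)

```text
t: 34.65
eef_pos: [0.4226, -0.3788, 0.0509]
tool_rot: [0.0, 1.0, -0.008, 0.0]
contact_force: [-0.6, 0.4, -0.0]
gripper_width: 0.551
grasp_force: 0.0
```

Request:
send_rows(deltas="0 0 -0.01 0; 0 0 -0.04 0; 0 0 -0.09 0; 0 0 -0.14 0; 0 0 -0.19 0")

```text
t: 35.15
eef_pos: [0.4221, -0.3787, 0.2437]
tool_rot: [0.0, 1.0, -0.008, 0.0]
contact_force: [1.2, -1.0, 0.1]
gripper_width: 0.551
grasp_force: 0.0
```

```bash
python3 - <<'E'
from h import *
for n in ['scene','top']:
  p=bot.read_camera(n); lm(p,['scoop','scoop_grip','lid_edge'])
go((.43,-.05,.42,-1),(.60,.34,.36,-1))
E
```

```text
scoop [ 0.518 -0.381  0.004] 0.88
scoop [ 0.331  0.053 -0.002] 0.85
scoop_grip [ 0.412 -0.377  0.063] 0.96
scoop_grip [0.365 0.154 0.059] 0.87
lid_edge [0.526 0.387 0.318] 0.73
scoop [0.324 0.055 0.   ] 0.81
scoop [ 0.517 -0.377  0.006] 0.59
scoop_grip [0.363 0.156 0.056] 0.97
scoop_grip [ 0.409 -0.379  0.064] 0.63
lid_edge [0.525 0.389 0.313] 0.78
pos [ 0.4216 -0.3782  0.2394] yaw -0.91 t 35.55 w 0.556 tilt [-0.0025  0.0018] F [-0.5  1.2  0.2] q [ 0.58  0.3   0.05  1.82 -0.02  1.02 -0.95]
(0.43, -0.05, 0.42, -1) -> 0.0027 -0.3286 -0.1801 0.09
(0.6, 0.34, 0.36, -1) -> 0.1666 -0.7212 -0.1198 0.09
```

Request:
send_rows(deltas="0.01 -0.045 -0.02 0; 0.02 -0.09 -0.04 0; 0.03 -0.13 -0.06 0; 0.04 -0.17 -0.08 0; 0.055 -0.215 -0.1 0", claw=0, force=30)

```text
t: 36.05
eef_pos: [0.4797, -0.1649, 0.34]
tool_rot: [-0.0, 1.0, -0.009, -0.001]
contact_force: [0.9, -0.1, -0.7]
gripper_width: -0.002
grasp_force: 0.0
```

Request:
send_rows(deltas="0.012 -0.045 -0.004 0; 0.024 -0.09 -0.008 0; 0.036 -0.135 -0.012 0; 0.048 -0.18 -0.016 0; 0.06 -0.22 -0.02 0")

```text
t: 36.55
eef_pos: [0.5436, 0.0554, 0.3591]
tool_rot: [-0.0, 1.0, -0.007, -0.001]
contact_force: [0.4, -0.5, 0.3]
gripper_width: -0.001
grasp_force: 0.0
```

```bash
python3 - <<'E'
from h import *
go((.60,.1,.36,-1),(.60,.352,.36,-1),(.60,.352,.288,-1),(.5325,.352,.288,-1))
E
```

```text
pos [0.5436 0.0554 0.3591] yaw -0.85 t 36.55 w -0.001 tilt [-0.0025  0.0001] F [ 0.4 -0.5  0.3] q [ 0.01  0.19 -0.26  1.69  0.05  1.27 -1.85]
(0.6, 0.1, 0.36, -1) -> 0.0557 -0.0454 -0.001 0.15
(0.6, 0.352, 0.36, -1) -> 0.052 -0.2974 -0.001 0.15
(0.6, 0.352, 0.288, -1) -> 0.0521 -0.2974 0.071 0.15
(0.5325, 0.352, 0.288, -1) -> -0.0153 -0.2964 0.0712 0.15
```

Request:
send_rows(deltas="0.03 -0.04 0 0; 0.052 -0.08 0 0; 0.052 -0.13 0 0; 0.052 -0.18 0 0; 0.052 -0.23 0 0")

```text
t: 37.05
eef_pos: [0.5993, 0.2837, 0.3584]
tool_rot: [0.001, 1.0, -0.008, -0.001]
contact_force: [1.2, 0.2, 0.3]
gripper_width: 0.001
grasp_force: 0.0
```

Request:
send_rows(deltas="0 -0.045 0 0; 0 -0.067 0 0; 0 -0.067 0.04 0; 0 -0.067 0.071 0; 0 -0.067 0.071 0")

```text
t: 37.55
eef_pos: [0.5981, 0.3472, 0.2822]
tool_rot: [0.003, 1.0, -0.008, -0.005]
contact_force: [-0.1, -0.3, -0.8]
gripper_width: -0.001
grasp_force: 0.0
```

```bash
python3 - <<'E'
from h import *
go((.5325,.352,.288,-1),(.498,.352,.286,-1),(.470,.352,.275,-1),(.446,.352,.256,-1))
lm(bot.read_camera('scene'),['lid_edge'])
E
```

```text
pos [0.5981 0.3472 0.2822] yaw -0.88 t 37.55 w -0.001 tilt [-0.01   -0.0067] F [-0.1 -0.3 -0.8] q [-0.39  0.5  -0.34  1.43  0.17  1.25 -2.33]
(0.5325, 0.352, 0.288, -1) -> -0.0657 -0.0037 -0.0051 0.12
(0.498, 0.352, 0.286, -1) -> -0.1002 -0.0032 -0.0028 0.12
(0.47, 0.352, 0.275, -1) -> -0.1281 -0.0029 0.0085 0.12
(0.446, 0.352, 0.256, -1) -> -0.1519 -0.0026 0.0277 0.12
lid_edge [0.526 0.39  0.314] 0.84
lid_edge [ 0.522 -0.38   0.004] 0.57
```

Request:
send_rows(deltas="-0.03 -0.003 0 0; -0.05 -0.003 0 0; -0.065 -0.003 0 0; -0.08 -0.003 0 0; -0.095 -0.003 0 0")

```text
t: 38.15
eef_pos: [0.5065, 0.3542, 0.2919]
tool_rot: [-0.001, 1.0, -0.008, 0.002]
contact_force: [2.1, -0.7, -0.1]
gripper_width: -0.001
grasp_force: 0.9
```

```bash
python3 - <<'E'
from h import *
go((.498,.352,.286,-1),(.470,.352,.275,-1),(.446,.352,.256,-1),(.428,.352,.232,-1),(.4165,.352,.205,-1))
lm(bot.read_camera('scene'),['lid_edge'])
E
```

```text
pos [0.5065 0.3542 0.2919] yaw -0.96 t 38.15 w -0.001 tilt [0.004  0.0026] F [ 2.1 -0.7 -0.1] q [-0.42  0.37 -0.38  1.62  0.15  1.18 -2.42]
(0.498, 0.352, 0.286, -1) -> -0.0085 0.0023 0.0058 0.04
(0.47, 0.352, 0.275, -1) -> -0.0366 0.0028 0.0167 0.04
(0.446, 0.352, 0.256, -1) -> -0.0606 0.0033 0.0356 0.04
(0.428, 0.352, 0.232, -1) -> -0.0787 0.0037 0.0595 0.04
(0.4165, 0.352, 0.205, -1) -> -0.0903 0.0039 0.0865 0.04
lid_edge [0.494 0.385 0.312] 0.58
```

Lid is moving. Continue along the arc.

Request:
send_rows(deltas="-0.018 0.002 0.009 0; -0.036 0.002 0.017 0; -0.049 0.002 0.026 0; -0.061 0.002 0.036 0; -0.07 0.002 0.047 0")

```text
t: 38.75
eef_pos: [0.436, 0.3532, 0.2431]
tool_rot: [-0.001, 1.0, -0.008, 0.001]
contact_force: [-0.2, 0.2, 1.9]
gripper_width: 0.001
grasp_force: 0.7
```

```bash
python3 - <<'E'
from h import *
go((.428,.352,.232,-1),(.4165,.352,.205,-1),(.4125,.352,.178,-1))
lm(bot.read_camera('scene'),['lid_edge'])
E
```

```text
pos [0.436  0.3532 0.2431] yaw -0.94 t 38.75 w 0.001 tilt [0.0014 0.0013] F [-0.2  0.2  1.9] q [-0.46  0.32 -0.41  1.81  0.14  1.05 -2.51]
(0.428, 0.352, 0.232, -1) -> -0.008 0.0013 0.011 0.06
(0.4165, 0.352, 0.205, -1) -> -0.0195 0.0016 0.038 0.06
(0.4125, 0.352, 0.178, -1) -> -0.0236 0.0017 0.065 0.06
lid_edge [0.4   0.389 0.252] 0.87
```

Request:
send_rows(deltas="-0.008 0.001 0.013 0; -0.014 0.001 0.026 0; -0.02 0.001 0.039 0; -0.023 0.001 0.052 0; -0.024 0.001 0.062 0")

```text
t: 39.35
eef_pos: [0.4113, 0.352, 0.1793]
tool_rot: [0.0, 1.0, -0.008, -0.0]
contact_force: [-7.3, -8.8, 64.6]
gripper_width: 0.003
grasp_force: 37.1
```

```bash
python3 - <<'E'
from h import *
go((.4125,.352,.178,-1))
lm(bot.read_camera('scene'),['lid_edge'])
E
```

```text
pos [0.4113 0.352  0.1793] yaw -0.9 t 39.35 w 0.003 tilt [-0.0007 -0.0007] F [-7.3 -8.8 64.6] q [-0.49  0.36 -0.41  1.91  0.18  0.91 -2.57]
(0.4125, 0.352, 0.178, -1) -> 0.0012 -0.0 0.0013 0.1
lid_edge [0.372 0.39  0.174] 0.59
```

Request:
send_rows(deltas="0 0 -0.02 0; 0 0 -0.06 0; 0 0 -0.1 0; 0 0 -0.13 0; 0 0 -0.13 0")

```text
t: 39.95
eef_pos: [0.4132, 0.3538, 0.3144]
tool_rot: [-0.002, 1.0, -0.008, 0.003]
contact_force: [-0.1, 0.3, -0.3]
gripper_width: -0.0
grasp_force: 0.0
```

```bash
python3 - <<'E'
from h import *
for n in ['scene','top']:
    p=bot.read_camera(n); lm(p,['lid_edge','scoop','cream_jar','heel_block','polish_tin'])
    C=cloud(p); m=(abs(C[...,0]-.44)<.075)&(abs(C[...,1]-.39)<.075)&(C[...,2]>.155)&(C[...,2]<.185)
    q=C[m]; print(n,len(q),np.polyfit(q[:,0],q[:,2],1).round(4),np.median(q[:,2]).round(4))
go((.4,.35,.3,-1))
E
```

```text
lid_edge [0.372 0.39  0.172] 0.98
scoop [ 0.52  -0.38   0.003] 0.75
scoop [0.328 0.054 0.   ] 0.65
cream_jar [ 0.45  -0.264  0.001] 0.52
polish_tin [0.634 0.108 0.001] 0.88
polish_tin [ 0.524 -0.382  0.005] 0.27
scene 1640 [-0.0162  0.18  ] 0.1731
lid_edge [0.373 0.39  0.176] 0.57
scoop [0.323 0.056 0.002] 0.64
scoop [ 0.517 -0.377  0.006] 0.62
cream_jar [ 0.452 -0.267  0.001] 0.6
cream_jar [ 0.293  0.308 -0.002] 0.55
cream_jar [ 0.727 -0.212 -0.002] 0.4
heel_block [ 0.726 -0.216 -0.003] 0.68
heel_block [ 0.298  0.313 -0.003] 0.57
top 1818 [0.0021 0.1714] 0.1724
pos [0.4116 0.3521 0.31  ] yaw -0.91 t 40.55 w -0.002 tilt [-0.0004 -0.0004] F [ 0.  -1.1  0.1] q [-0.46  0.23 -0.43  1.76  0.1   1.17 -2.5 ]
(0.4, 0.35, 0.3, -1) -> -0.0116 0.0022 0.0101 0.09
```

```bash
python3 -c "
from station import bot
print(bot.hand_in())"
```

```text
the job is handed in; nothing more can be done
None
```

I handed the job in at about 41 s: all six tablets are in the tank, the scoop is back level on its mat within a few mm of where it lay, and the lid measures flat and shut. The sixth tablet showed only as a sliver by the tank wall, and my fingertips briefly pressed the lid with about 65 N as it closed, over the 40 N limit if fingertips count as the gripper's body.

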